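# Squeeze-test damping feet and sort out the worn

## Task

Working from left to right along the sloping stand, press the rubber cap of each damping foot squarely about 6 mm into its cup with the fingertips, in its nest and without crushing it to the stop, and feel how hard it pushes back. Then stand every sound (stiff) foot upright in the blue tray and every worn (soft) foot upright in the middle of the petri dish, and let go; leave the white bottle, the large beaker and the loose white stopper where they are.

Things in the scene. Friction and masses are not known exactly. Their poses are not given: they have to be found in the camera images.
- foot_a: one of three damping feet that look alike: aluminium cup, 38 mm in diameter, 40 mm tall, with a dark 28 mm rubber cap standing 12 mm out of its top (52 mm overall), about 0.16 kg. Origin: centre of the underside; z along its axis to the cap. It starts in one of the stand's nests, square to the slope; any foot may be sound or worn. Grip the cup 15 to 40 mm above the underside.
- foot_b: one of three damping feet that look alike: aluminium cup, 38 mm in diameter, 40 mm tall, with a dark 28 mm rubber cap standing 12 mm out of its top (52 mm overall), about 0.16 kg. Origin: centre of the underside; z along its axis to the cap. It starts in one of the stand's nests, square to the slope; any foot may be sound or worn. Grip the cup 15 to 40 mm above the underside.
- foot_c: one of three damping feet that look alike: aluminium cup, 38 mm in diameter, 40 mm tall, with a dark 28 mm rubber cap standing 12 mm out of its top (52 mm overall), about 0.16 kg. Origin: centre of the underside; z along its axis to the cap. It starts in one of the stand's nests, square to the slope; any foot may be sound or worn. Grip the cup 15 to 40 mm above the underside.
- foot_a_cap (a joint): how far the rubber cap of foot_a is squeezed into its cup, m: 0 free, 0.006 the test depth, 0.011 its solid stop; it springs back by itself. A sound foot pushes back with about 2 N at first touch and 14 N at 6 mm (rate 2 N/mm); a worn one with about 0.5 N and 3.5 N (rate 0.5 N/mm).
- foot_b_cap (a joint): how far the rubber cap of foot_b is squeezed into its cup, m: 0 free, 0.006 the test depth, 0.011 its solid stop; it springs back by itself. A sound foot pushes back with about 2 N at first touch and 14 N at 6 mm (rate 2 N/mm); a worn one with about 0.5 N and 3.5 N (rate 0.5 N/mm).
- foot_c_cap (a joint): how far the rubber cap of foot_c is squeezed into its cup, m: 0 free, 0.006 the test depth, 0.011 its solid stop; it springs back by itself. A sound foot pushes back with about 2 N at first touch and 14 N at 6 mm (rate 2 N/mm); a worn one with about 0.5 N and 3.5 N (rate 0.5 N/mm).
- nest_left (a point): the left nest (seen from the robot; the stand's +y end): the point on the stand's sloping face where the centre of a foot's underside rests. Axes as the stand's (not tilted).
- nest_middle (a point): the middle nest (seen from the robot; 72 mm from either other): the point on the stand's sloping face where the centre of a foot's underside rests. Axes as the stand's (not tilted).
- nest_right (a point): the right nest (seen from the robot; the stand's -y end): the point on the stand's sloping face where the centre of a foot's underside rests. Axes as the stand's (not tilted).
- stand: fixed white test stand, 150 x 250 mm, front (-x of its frame) to the robot; origin at the centre of its underside, z up. Its face slopes up to the back at 35 degrees: feet lean forward, axis (-0.574, 0, 0.819) in its frame. Nest centres at (-0.020, +0.072 / 0 / -0.072, 0.055). Two steel pins 7 mm high below each foot stop it sliding; lift it out along its axis.
- shield_edge (a point): middle of the aluminium front edge of the clear splash shield, a plate 240 mm wide that runs from here 103 mm back, 213 to 223 mm above the bench, on two posts at the back of the stand. It hangs over the feet, so the tool has to come in tilted, along the feet's axes. Axes as the stand's.
- tray: blue tray for sound feet, 120 (x) x 170 (y) mm outside, walls 4 mm thick and 14 mm high, floor 3 mm thick; loose, 0.5 kg. Origin: centre of its underside. It has room for two feet side by side along y, 40 mm either side of the centre.
- dish: clear round petri dish for worn feet, 88 mm outside, 80 mm inside, rim 14 mm high, floor 2 mm thick; loose, 0.12 kg. Origin: centre of its underside. It has room for one foot, in the middle. Of tray and dish, one is left and one right of the square white water bath (205 mm tall, a key lying on top to 220 mm) that stands in the way.
- white_bottle: bystander: white plastic reagent bottle, 81 mm in diameter, 216 mm tall; origin at the centre of its underside
- large_beaker: bystander: glass beaker, 74 mm in diameter, 96 mm tall; origin at the centre of its underside
- loose_stopper: bystander: white stopper, 22 mm in diameter and tall; origin at the centre of its underside
Not all that is in view belongs to the job. Of the things like the dish, leave any that is turquoise; of the rest the larger one is meant.

How it is judged:
By the outcome, as a careful person would: the job done as asked, in the order asked, and still so for the second after the job is handed in, with the robot touching nothing.
It also fails if it takes over 72 s, if anything falls off the work surface, if the arm or the gripper's body presses on something with over 40 N, if the wrist force passes 120 N, or if a joint passes its speed limit or range.

## Robot

A 6-joint arm with a two-finger parallel gripper is mounted at the origin on a cart in front of the work surface, level with it; the furniture and walls round the work are solid. World frame = base frame: x ahead of the robot, y to its left, z up, the work surface at z = 0. Lengths are in m, angles in rad, forces in N, time in s.
With the tool pointing down it reaches from about 0.35 to 0.975 m from the base axis. Payload 17.4 kg.
Tool frame: the origin (TCP) lies between the finger pads; the fingertips stand 8 mm ahead of it and the grasp point (between the pads) lies 11 mm behind it (env.tip_reach is the distance from the TCP to the fingertips, in m); z points along the fingers, y is the line along which they close (so a half turn about z gives the same grasp; the last joint's range is limited). The gripper opens to 85 mm and grips with 20 to 120 N. Pads are 22 mm wide; open, the fingers measure 114 mm over their backs; the gripper's body (76 mm by 85 mm) begins 54 mm behind the grasp point. The pads swing forward as they close: fully open they stand 13 mm farther back than shut.
Start: joints at [-1.188, 0.116, 1.442, -0, 1.584, -0.038], TCP at [0.276, -0.616, 0.204] pointing down, gripper open.
Joint ranges: [-2.83, 2.83], [-0.83, 2.19], [0.07, 2.5], [-1.14, 4.28], [0.01, 3], [-2.97, 2.97]. Speed limits (rad/s): [1.89, 1.89, 2.22, 3.14, 3.14, 3.14].

## Interface

Orientations are given as a unit quaternion [w, x, y, z].
In Python, from rig import telemetry, viewer, env gives the robot as it stands. The module is installed in compiled form; this text tells all that it offers.
- The arm moves only by the shell command python3 -m inch 'ROWS' [FORCE]. ROWS is JSON, a list of rows, each an object with "dp": the shift along the tool's x, y, z in units of 30 mm (1.0 is 30 mm), a list of three; "twist": the turn, a rotation vector about the tool's x, y, z in units of 5 degrees (1.0 is 5 degrees), a list of three; "hand": the closure, from -1 (fully open) to 1 (shut). A call has exactly 10 rows; each row shifts and turns the commanded pose from where the row before left it, along the tool's axes as they then stand; what a row does not reach is not made up. A row lasts 1/12 s, in which the tool goes at most 41.7 mm and 7.16 degrees, less where a joint would pass 70% of its speed; a pose out of reach is approached as far as the arm can. A call is refused whole if a number of a shift passes 1 or a number of a turn 1, either way. A call with a gripper value outside its range is refused whole. The fingers move at their own pace and stop on an object; FORCE is the grip in N (left out, the last holds). Time passes only in rows, so rows that do not move let the fingers close, or fill a call up. It gives the time, the measured TCP pose, the force, the opening and the grip force at its end, in the units of the state.
- telemetry.get_obs(): the state, without advancing time (a new reading comes with each control period).
- viewer.snapshot(name): name is "scene" or "top" or "wrist"; returns the picture (384x512x3 uint8, red, green, blue); there is no depth.
- viewer.calibration(name): a dict with "fx", "fy", "cx", "cy" (pixels), "world_to_cam" (4x4, takes a point from world to camera coordinates). Camera axes: x right, y down, z forward; pixel columns grow to the right and rows downward; lengths in m; the calibration is good to about 2 mm. A picture is of the moment at which its call begins: read the wrist's pose just before it. calibration takes no time and is no camera call; for the wrist camera it gives the pose at the moment of the call.
- env.finish_job(): hands the job in; it is judged then, once.
The state is a dict: "clock": time; "joint_pos": joint angles; "joint_vel": joint speeds; "tau": joint torques, N m; "tool_pos": TCP position; "tool_rot": TCP orientation; "ft_force": force on the tool from outside, world axes, zero at the start; "wrist_torque": the same for the moment, N m; "finger_gap": finger opening in m; "grasp_force": force on a finger pad.
Only numpy, scipy, OpenCV 4.12 (cv2) and the standard library are available. Lean on these libraries where they do the work, as an engineer would, in place of code of your own. Each camera call takes 0.05 s, during which the arm holds its last target. There are 200 camera calls.

## Working session

There is one attempt and no reset: what is moved stays moved. The work goes in short steps, Python scripts to look and compute and a shell command to move; the robot and the scene stay as the last step left them, time stands still between calls to the robot, and variables do not carry over. Pictures are saved under pics/ and viewed, at most 10 in all, crops included, and the job is handed in when it is done.

```bash
mkdir -p pics; ls; python3 - <<'E'
from rig import telemetry, viewer, env
import cv2,numpy as np,json
ims=[]
for n in ("scene","top"):
    im=viewer.snapshot(n); cv2.imwrite(f"pics/{n}0.png",im[:,:,::-1]); 
    c=viewer.calibration(n); print(n,{k:np.round(v,4).tolist() for k,v in c.items()})
o=telemetry.get_obs(); print({k:np.round(v,3).tolist() for k,v in o.items()}, env.tip_reach)
E
```

```text
pics
scene {'fx': 492.9521, 'fy': 492.9521, 'cx': 248.514, 'cy': 191.3734, 'world_to_cam': [[-0.8887, -0.4585, 0.0058, 0.4556], [-0.3371, 0.6448, -0.686, 0.2166], [0.3108, -0.6116, -0.7276, 1.8904], [0.0, 0.0, 0.0, 1.0]]}
top {'fx': 348.9084, 'fy': 348.9084, 'cx': 251.7843, 'cy': 198.4454, 'world_to_cam': [[-0.0169, -0.9998, 0.0095, 0.0767], [-0.9979, 0.0162, -0.0628, 0.4962], [0.0627, -0.0105, -0.998, 1.4987], [0.0, 0.0, 0.0, 1.0]]}
{'clock': 0.1, 'joint_pos': [-1.188, 0.116, 1.442, -0.0, 1.584, -0.038], 'joint_vel': [0.0, -0.0, -0.004, 0.002, -0.001, -0.0], 'tau': [0.001, -73.366, -63.379, -0.0, 0.005, 0.0], 'tool_pos': [0.276, -0.616, 0.203], 'tool_rot': [-0.001, 0.978, 0.209, -0.0], 'ft_force': [0.432, 0.214, -0.956], 'wrist_torque': [-0.025, 0.008, -0.047], 'grasp_force': 0.0, 'finger_gap': 0.085} 0.008
```

View pics/scene0.png

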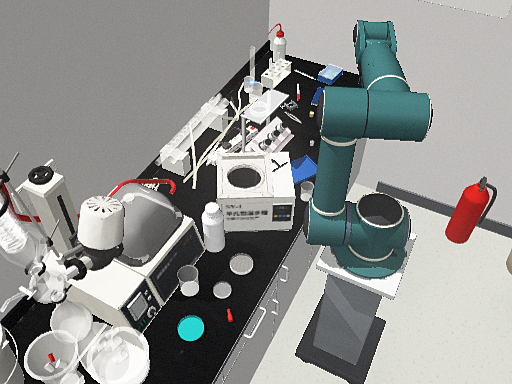

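View pics/top0.png

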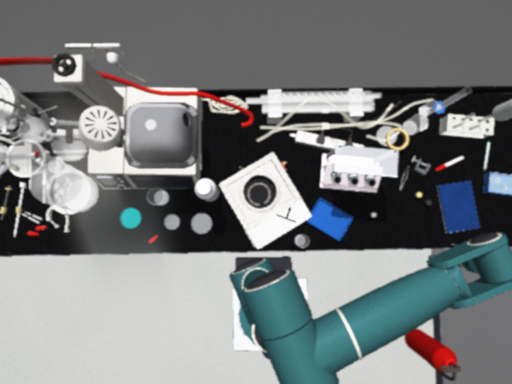

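The scene view shows the stand at about (265,135), tray (303,170), bath (257,195), dish (241,264). In the top view: stand (358,168), tray (330,219), bath (265,200), the larger clear dish (201,223), the smaller (172,222), turquoise (131,217), bottle (206,188), stopper (374,214).

```bash
cat > h.py <<'E'
from rig import telemetry, viewer, env
import cv2,numpy as np
from scipy.spatial.transform import Rotation as R
def ray(c,u,v):
    T=c["world_to_cam"]; T=np.array(T); Rm,t=T[:3,:3],T[:3,3]
    d=Rm.T@np.array([(u-c["cx"])/c["fx"],(v-c["cy"])/c["fy"],1]); return -Rm.T@t,d/np.linalg.norm(d)
def onz(c,u,v,z):
    o,d=ray(c,u,v); return o+d*(z-o[2])/d[2]
def tri(rs):
    A=sum(np.eye(3)-np.outer(d,d) for o,d in rs); b=sum((np.eye(3)-np.outer(d,d))@o for o,d in rs)
    p=np.linalg.solve(A,b); return p,[float(np.linalg.norm(np.cross(p-o,d))) for o,d in rs]
def proj(c,p):
    T=np.array(c["world_to_cam"]); q=T[:3,:3]@p+T[:3,3]; return c["fx"]*q[0]/q[2]+c["cx"],c["fy"]*q[1]/q[2]+c["cy"]
def pose():
    o=telemetry.get_obs(); q=o["tool_rot"]; return np.array(o["tool_pos"]),R.from_quat([q[1],q[2],q[3],q[0]]),o
E
python3 - <<'E'
from h import *
t=cv2.imread("pics/top0.png");s=cv2.imread("pics/scene0.png")
a=cv2.resize(t[135:255,300:400],None,fx=4,fy=4,interpolation=cv2.INTER_CUBIC)
b=cv2.resize(s[90:190,235:325],None,fx=4,fy=4,interpolation=cv2.INTER_CUBIC)
W=np.zeros((480,760,3),np.uint8);W[:480,:400]=a;W[:400,400:760]=b
cv2.imwrite("pics/c1.png",W)
c=viewer.calibration("top");h=cv2.cvtColor(t,cv2.COLOR_BGR2HSV)
m=cv2.inRange(h,(100,150,60),(125,255,255));
for k in cv2.findContours(m,0,1)[0]:
    if cv2.contourArea(k)>150: 
        r=cv2.minAreaRect(k);print("blue",r);print([onz(c,*p,.014).round(3).tolist() for p in cv2.boxPoints(r)])
g=cv2.cvtColor(t,cv2.COLOR_BGR2GRAY)
cc=cv2.HoughCircles(g[170:260,110:240],cv2.HOUGH_GRADIENT,1,12,param1=80,param2=12,minRadius=6,maxRadius=16)
for x,y,r in cc[0]: print("circ",x+110,y+170,r,onz(c,x+110,y+170,.01).round(3))
for u,v in ((374,214),(302,241),(206,188),(158,197)): print(onz(c,u,v,0.02).round(3))
E
```

```text
blue ((329.27935791015625, 218.86764526367188), (41.84565353393555, 29.669254302978516), 30.963754653930664)
[[0.397, -0.155, 0.014], [0.506, -0.224, 0.014], [0.41, -0.378, 0.014], [0.301, -0.308, 0.014]]
blue ((458.835205078125, 206.2432098388672), (50.4222526550293, 33.65260696411133), 79.11447143554688)
[[0.545, -0.745, 0.014], [0.57, -0.892, 0.014], [0.353, -0.922, 0.014], [0.328, -0.776, 0.014]]
circ 201.5 222.5 10.3 [0.397 0.288 0.01 ]
circ 204.5 188.5 10.6 [0.545 0.274 0.01 ]
circ 171.5 221.5 8.2 [0.403 0.417 0.01 ]
circ 155.5 195.5 9.4 [0.517 0.487 0.01 ]
circ 130.5 217.5 9.6 [0.424 0.594 0.01 ]
[ 0.421 -0.459  0.02 ]
[ 0.31  -0.144  0.02 ]
[0.546 0.266 0.02 ]
[0.51  0.473 0.02 ]
```

View pics/c1.png

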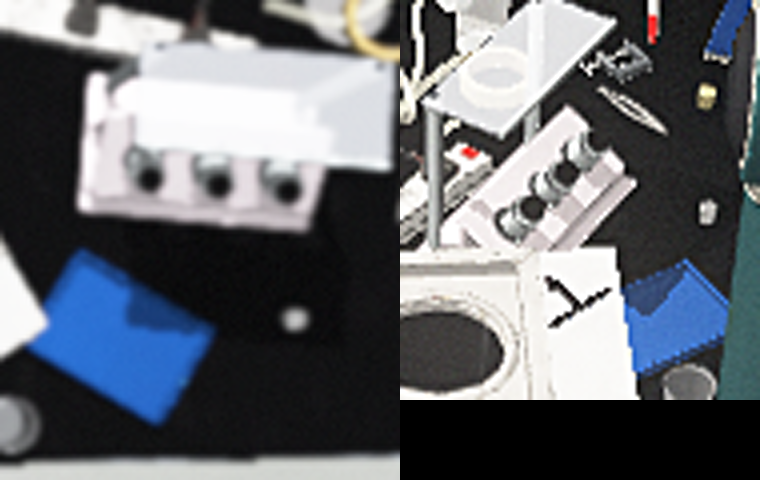

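The crop shows the three dark caps at top-view pixels ≈(337.5,180), (354,181), (372,182.5), leaning forward under the shield. The tray lies 30° turned, and the stopper is in front of the stand.

```bash
cat >> h.py <<'E'
def goal(p,yaw,tilt,flip=-1):
    """tool pose: approach tilted forward by tilt, in frame yawed by yaw"""
    z=np.array([np.sin(tilt),0,-np.cos(tilt)]); y=np.array([0,flip,0.]); x=np.cross(y,z)
    return np.asarray(p,float), R.from_euler('z',yaw)*R.from_matrix(np.c_[x,y,z])
def plan(p,Rg,cur=None):
    P,Rc,o=pose() if cur is None else cur
    rv=(Rc.inv()*Rg).as_rotvec(degrees=True)
    print("now",P.round(4),"t",round(float(telemetry.get_obs()["clock"]),2))
    print("dp before turn (units30)",(Rc.inv().apply(p-P)/.03).round(3),"twist(units5)",(rv/5).round(3),"dp after turn",(Rg.inv().apply(p-P)/.03).round(3))
E
python3 - <<'E'
from h import *
ct,cs=viewer.calibration("top"),viewer.calibration("scene")
P=[]
for a,b in (((337.5,180.2),(268.3,141.7)),((354,181.3),(276.7,132.8))):
    p,e=tri([ray(ct,*a),ray(cs,*b)]);print("cap",p.round(4),np.round(e,4));P.append(p)
print([onz(ct,u,v,.098).round(4) for u,v in((337.5,180.2),(354,181.3),(372,182.5))])
f=[onz(ct,300+x/4,135+y/4,.02) for x,y in((80,210),(308,230))];d=f[0]-f[1];print("front",f,np.degrees(np.arctan2(-d[0],d[1])),np.linalg.norm(d))
cw=viewer.calibration("wrist");T=np.array(cw["world_to_cam"]);Pp,Rc,o=pose()
C=-T[:3,:3].T@T[:3,3];print("cam in tool",Rc.inv().apply(C-Pp).round(4),"cam axes in tool\n",(Rc.inv().as_matrix()@T[:3,:3].T).round(3),cw["fx"])
yaw=-0.05
c=onz(ct,354,181.3,.098)
p,Rg=goal(c+np.array([-.574,0,.819])*.14,yaw,np.radians(35));plan(p,Rg);print(p)
E
```

```text
cap [ 0.5632 -0.2879  0.0881] [0.0002 0.0002]
cap [ 0.5558 -0.3561  0.0915] [0.0012 0.0012]
[array([ 0.5619, -0.2855,  0.098 ]), array([ 0.5563, -0.3535,  0.098 ]), array([ 0.5501, -0.4279,  0.098 ])]
front [array([ 0.53994988, -0.2284748 ,  0.02      ]), array([ 0.51418553, -0.47594212,  0.02      ])] -5.94377197519179 0.24880489742372988
cam in tool [ 0.0787 -0.0002 -0.1703] cam axes in tool
 [[ 0.001 -0.953 -0.304]
 [ 1.     0.001  0.001]
 [-0.    -0.304  0.953]] 276.282938841458
now [ 0.2756 -0.6159  0.2032] t 0.1
dp before turn (units30) [ 9.666 -5.257 -0.309] twist(units5) [-1.659  6.871  5.221] dp after turn [ 5.284 -9.069  3.316]
[ 0.47590417 -0.35354783  0.21266   ]
```

```bash
python3 -m inch '[{"dp":[0.96,-0.52,-0.03],"twist":[0,0,0],"hand":-1},{"dp":[0.96,-0.52,-0.03],"twist":[0,0,0],"hand":-1},{"dp":[0.96,-0.52,-0.03],"twist":[0,0,0],"hand":-1},{"dp":[0.96,-0.52,-0.03],"twist":[0,0,0],"hand":-1},{"dp":[0.96,-0.52,-0.03],"twist":[0,0,0],"hand":-1},{"dp":[0.96,-0.52,-0.03],"twist":[0,0,0],"hand":-1},{"dp":[0.96,-0.52,-0.03],"twist":[0,0,0],"hand":-1},{"dp":[0.96,-0.52,-0.03],"twist":[0,0,0],"hand":-1},{"dp":[0.96,-0.52,-0.03],"twist":[0,0,0],"hand":-1},{"dp":[0.96,-0.52,-0.03],"twist":[0,0,0],"hand":-1}]' 40
python3 - <<'E'
from h import *
p,Rg=goal([.476,-.354,.213],np.radians(-5.94),np.radians(35));plan(p,Rg)
E
```

```text
clock: 0.93
tool_pos: [0.4755, -0.3546, 0.2127]
tool_rot: [-0.0, 0.978, 0.209, -0.0]
ft_force: [0.4, -0.9, -0.4]
finger_gap: 0.0854
grasp_force: 0.0
now [ 0.4755 -0.3546  0.2127] t 0.93
dp before turn (units30) [ 0.023 -0.011 -0.009] twist(units5) [-1.838  6.84   5.819] dp after turn [ 0.017 -0.021  0.   ]
```

```bash
python3 -m inch '[{"dp":[0,0,0],"twist":[-0.23,0.855,0.727],"hand":1},{"dp":[0,0,0],"twist":[-0.23,0.855,0.727],"hand":1},{"dp":[0,0,0],"twist":[-0.23,0.855,0.727],"hand":1},{"dp":[0,0,0],"twist":[-0.23,0.855,0.727],"hand":1},{"dp":[0,0,0],"twist":[-0.23,0.855,0.727],"hand":1},{"dp":[0,0,0],"twist":[-0.23,0.855,0.727],"hand":1},{"dp":[0,0,0],"twist":[-0.23,0.855,0.727],"hand":1},{"dp":[0,0,0],"twist":[-0.23,0.855,0.727],"hand":1},{"dp":[0,0,0],"twist":[0,0,0],"hand":1},{"dp":[0,0,0],"twist":[0,0,0],"hand":1}]'
python3 - <<'E'
from h import *
import pickle
p,Rg=goal([.476,-.354,.213],np.radians(-5.94),np.radians(35));plan(p,Rg)
c=viewer.calibration("wrist");im=viewer.snapshot("wrist");cv2.imwrite("pics/w0.png",im[:,:,::-1]);pickle.dump(c,open("w0.pkl","wb"))
E
```

```text
clock: 1.77
tool_pos: [0.4741, -0.356, 0.2126]
tool_rot: [0.016, 0.953, -0.049, 0.3]
ft_force: [-0.5, -0.1, 0.4]
finger_gap: -0.0002
grasp_force: 0.0
now [ 0.4741 -0.356   0.2126] t 1.77
dp before turn (units30) [ 0.053 -0.073  0.021] twist(units5) [0.003 0.017 0.015] dp after turn [ 0.053 -0.073  0.021]
```

View pics/w0.png

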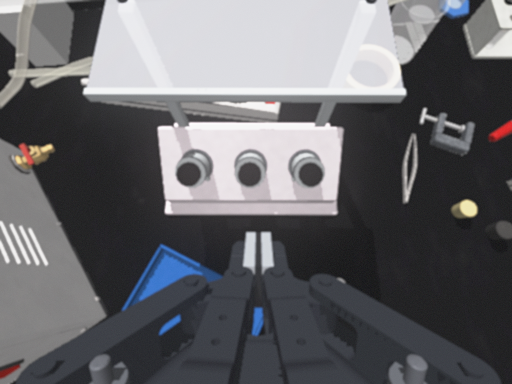

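The wrist view shows caps at about (190,173), (250,174), (311,173), with the shield's front edge along row ~95 and the shut fingertips at (258,240).

```bash
cat >> h.py <<'E'
def caps(im,box):
    x0,x1,y0,y1=box; g=cv2.cvtColor(im,cv2.COLOR_BGR2GRAY)[y0:y1,x0:x1]
    m=cv2.inRange(g,0,75); out=[]
    for k in cv2.findContours(m,cv2.RETR_LIST,cv2.CHAIN_APPROX_NONE)[0]:
        if 150<cv2.contourArea(k)<6000 and len(k)>20:
            (cx,cy),ax,an=cv2.fitEllipse(cv2.convexHull(k)); out.append((cx+x0,cy+y0,*ax))
    return sorted(out)
E
python3 - <<'E'
from h import *
import pickle
im=cv2.imread("pics/w0.png");c=pickle.load(open("w0.pkl","rb"))
for k in caps(im,(168,336,135,198)): print(np.round(k,1),onz(c,k[0],k[1],.098).round(4))
P,Rc,o=pose()
# fingertips check
print("tip px",proj(c,P+Rc.apply([0,0,.008])))
for e in((88,95),(404,93)): print("edge",onz(c,*e,.218).round(4))
# stand front lower / back corners at estimated heights
for u,v in((166,211),(338,211)):print("front",onz(c,u,v,.0).round(4),onz(c,u,v,.02).round(4))
E
```

```text
[188.1 173.7  21.5  22.2] [ 0.5649 -0.2836  0.098 ]
[249.3 174.1  20.7  21.4] [ 0.5572 -0.3539  0.098 ]
[310.4 174.2  21.4  22.1] [ 0.55   -0.4242  0.098 ]
tip px (np.float64(258.9829536876217), np.float64(221.5408055862986))
edge [ 0.5873 -0.2369  0.218 ]
edge [ 0.5648 -0.4768  0.218 ]
front [ 0.5497 -0.2271  0.    ] [ 0.5442 -0.2334  0.02  ]
front [ 0.5241 -0.4793  0.    ] [ 0.5199 -0.4729  0.02  ]
```

```bash
python3 - <<'E'
from h import *
im=cv2.imread("pics/w0.png");print(im[196:244:3,250:268:8].mean(2).round().tolist())
yaw=np.radians(-6.0);a=R.from_euler('z',yaw).apply([-.5736,0,.8192])
p,Rg=goal(np.array([.564,-.2838,.095])+a*.075,yaw,np.radians(35));plan(p,Rg)
E
```

```text
[[194.0, 193.0, 191.0], [187.0, 179.0, 176.0], [158.0, 159.0, 160.0], [197.0, 202.0, 202.0], [199.0, 202.0, 201.0], [200.0, 200.0, 201.0], [140.0, 141.0, 141.0], [49.0, 49.0, 49.0], [53.0, 49.0, 51.0], [50.0, 47.0, 48.0], [50.0, 46.0, 47.0], [42.0, 45.0, 41.0], [167.0, 56.0, 167.0], [215.0, 65.0, 215.0], [214.0, 62.0, 214.0], [214.0, 64.0, 214.0]]
now [ 0.4747 -0.3562  0.2132] t 1.82
dp before turn (units30) [-0.028 -2.709  2.281] twist(units5) [-0.005  0.017  0.036] dp after turn [-0.04 -2.71  2.28]
```

```bash
python3 -m inch '[{"dp":[-0.01,-0.54,0.46],"twist":[0,0,0.007],"hand":1},{"dp":[-0.01,-0.54,0.46],"twist":[0,0,0.007],"hand":1},{"dp":[-0.01,-0.54,0.46],"twist":[0,0,0.007],"hand":1},{"dp":[-0.01,-0.54,0.46],"twist":[0,0,0.007],"hand":1},{"dp":[0,-0.54,0.46],"twist":[0,0,0.007],"hand":1},{"dp":[0,0,0],"twist":[0,0,0],"hand":1},{"dp":[0,0,0],"twist":[0,0,0],"hand":1},{"dp":[0,0,0],"twist":[0,0,0],"hand":1},{"dp":[0,0,0],"twist":[0,0,0],"hand":1},{"dp":[0,0,0],"twist":[0,0,0],"hand":1}]'
python3 - <<'E'
from h import *
import pickle
c=viewer.calibration("wrist");im=viewer.snapshot("wrist")[:,:,::-1].copy();cv2.imwrite("pics/w1.png",im);pickle.dump(c,open("w1.pkl","wb"))
print(pose()[0],pose()[1].as_matrix().round(3))
g=cv2.cvtColor(im,cv2.COLOR_BGR2GRAY);print([np.round(k,1).tolist() for k in caps(im,(150,500,120,228))])
E
```

```text
clock: 2.65
tool_pos: [0.5217, -0.2803, 0.1564]
tool_rot: [0.016, 0.952, -0.051, 0.301]
ft_force: [1.2, -0.4, 0.6]
finger_gap: -0.0002
grasp_force: 0.0
[ 0.52165617 -0.28025403  0.15629708] [[ 0.814 -0.106  0.571]
 [-0.087 -0.994 -0.06 ]
 [ 0.574 -0.001 -0.819]]
[[255.7, 191.8, 27.1, 28.4], [288.6, 129.3, 12.2, 110.4], [332.2, 191.6, 27.9, 29.3], [364.6, 121.3, 16.5, 49.4]]
```

View pics/w1.png

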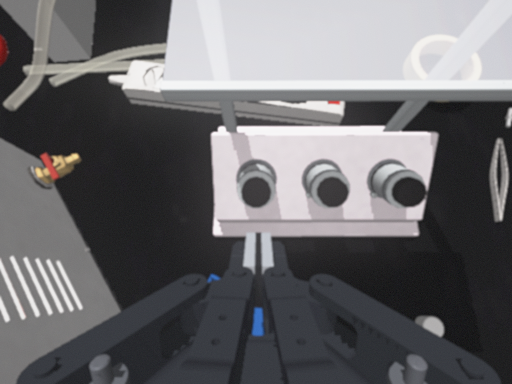

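Caps now at (256,192), (332,191.6), (407,191); the stopper is at (430,326).

```bash
python3 - <<'E'
from h import *
import pickle
c0,c1=[pickle.load(open(f"w{i}.pkl","rb")) for i in(0,1)]
ct=viewer.calibration("top")
im=cv2.imread("pics/w1.png")
print([np.round(k,1).tolist() for k in caps(im,(386,428,165,215))])
Q=[]
for a,b,t in(((188.1,173.7),(255.7,191.8),(337.5,180.2)),((249.3,174.1),(332.2,191.6),(354,181.3)),((310.4,174.2),(407.3,191.5),(372,182.5))):
    p,e=tri([ray(c0,*a),ray(c1,*b)]);q,e2=tri([ray(c0,*a),ray(c1,*b),ray(ct,*t)]);Q.append(p);print(p.round(4),np.round(e,4),q.round(4),np.round(e2,4))
print("edge",[tri([ray(c0,*a),ray(c1,*b)])[0].round(3) for a,b in(((88,95),(162,90)),)])
P,Rc,o=pose()
print("cap in tool mm",[(Rc.inv().apply(q-P)*1000).round(1).tolist() for q in Q])
E
```

```text
[[412.3, 195.8, 30.6, 45.2]]
[ 0.5669 -0.2823  0.093 ] [0. 0.] [ 0.5623 -0.2836  0.1041] [0.0013 0.0018 0.0012]
[ 0.5596 -0.354   0.0924] [0.0001 0.0001] [ 0.5573 -0.3533  0.0977] [0.0006 0.0013 0.001 ]
[ 0.5532 -0.4264  0.0892] [0. 0.] [ 0.552  -0.4271  0.0915] [0.0013 0.002  0.0032]
edge [array([ 0.589, -0.235,  0.216])]
cap in tool mm [[0.7, -2.7, 77.8], [0.6, 69.3, 78.4], [-0.1, 142.0, 81.8]]
```

```bash
cat > st.py <<'E'
from h import *
import sys
# mean force along tool axis (push back) averaged over a few camera ticks
P,Rc,o=pose();F=[]
n=int(sys.argv[1]) if len(sys.argv)>1 else 3
for i in range(n):
    F.append(Rc.inv().apply(telemetry.get_obs()["ft_force"])); 
    if i<n-1: viewer.snapshot("top")
o=telemetry.get_obs();P0=np.array([0.52165617,-0.28025403,0.15629708])
print("t",round(float(o["clock"]),2),"F tool",np.mean(F,0).round(2),"sd",np.std(F,0).round(2),"adv mm from ref",(Rc.inv().apply(P-P0)*1000).round(2),"axis",Rc.as_matrix()[:,2].round(3),"gap",round(float(o["finger_gap"]),4),"grip",round(float(o["grasp_force"]),1))
E
python3 st.py 3; python3 -m inch '[{"dp":[0.04,-0.09,0.45],"twist":[0,0,0],"hand":1},{"dp":[0,0,0.45],"twist":[0,0,0],"hand":1},{"dp":[0,0,0.45],"twist":[0,0,0],"hand":1},{"dp":[0,0,0.45],"twist":[0,0,0],"hand":1},{"dp":[0,0,0.0],"twist":[0,0,0],"hand":1},{"dp":[0,0,0],"twist":[0,0,0],"hand":1},{"dp":[0,0,0],"twist":[0,0,0],"hand":1},{"dp":[0,0,0],"twist":[0,0,0],"hand":1},{"dp":[0,0,0],"twist":[0,0,0],"hand":1},{"dp":[0,0,0],"twist":[0,0,0],"hand":1}]'; python3 st.py 3
python3 - <<'E'
from h import *
im=viewer.snapshot("wrist")[:,:,::-1];cv2.imwrite("pics/w2.png",cv2.resize(im[130:290,180:340],None,fx=3,fy=3))
E
```

```text
t 2.8 F tool [-0.29  0.14  0.04] sd [0.69 0.4  0.5 ] adv mm from ref [ 0.  0. -0.] axis [ 0.571 -0.06  -0.819] gap -0.0 grip 0.0
clock: 3.63
tool_pos: [0.5537, -0.2804, 0.1129]
tool_rot: [0.016, 0.952, -0.051, 0.301]
ft_force: [-0.6, 0.1, -0.5]
finger_gap: 0.0001
grasp_force: 0.0
t 3.73 F tool [0.42 0.54 0.14] sd [0.81 0.7  0.09] adv mm from ref [ 1.22 -3.23 53.82] axis [ 0.571 -0.06  -0.818] gap -0.0004 grip 0.0
```

View pics/w2.png

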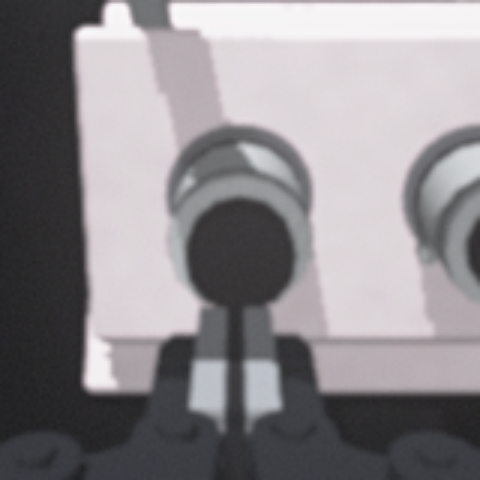

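The crop shows the cap at (260,213), laterally lined up with the shut fingers (columns ~247–275, tips at row 232). Creep in and feel.

```bash
python3 -m inch '[{"dp":[0,0,0.1],"twist":[0,0,0],"hand":1},{"dp":[0,0,0.1],"twist":[0,0,0],"hand":1},{"dp":[0,0,0.1],"twist":[0,0,0],"hand":1},{"dp":[0,0,0],"twist":[0,0,0],"hand":1},{"dp":[0,0,0.0],"twist":[0,0,0],"hand":1},{"dp":[0,0,0],"twist":[0,0,0],"hand":1},{"dp":[0,0,0],"twist":[0,0,0],"hand":1},{"dp":[0,0,0],"twist":[0,0,0],"hand":1},{"dp":[0,0,0],"twist":[0,0,0],"hand":1},{"dp":[0,0,0],"twist":[0,0,0],"hand":1}]' >/dev/null; python3 st.py 3
python3 -m inch '[{"dp":[0,0,0.05],"twist":[0,0,0],"hand":1},{"dp":[0,0,0.05],"twist":[0,0,0],"hand":1},{"dp":[0,0,0],"twist":[0,0,0],"hand":1},{"dp":[0,0,0],"twist":[0,0,0],"hand":1},{"dp":[0,0,0.0],"twist":[0,0,0],"hand":1},{"dp":[0,0,0],"twist":[0,0,0],"hand":1},{"dp":[0,0,0],"twist":[0,0,0],"hand":1},{"dp":[0,0,0],"twist":[0,0,0],"hand":1},{"dp":[0,0,0],"twist":[0,0,0],"hand":1},{"dp":[0,0,0],"twist":[0,0,0],"hand":1}]' >/dev/null; python3 st.py 3
python3 -m inch '[{"dp":[0,0,0.05],"twist":[0,0,0],"hand":1},{"dp":[0,0,0.05],"twist":[0,0,0],"hand":1},{"dp":[0,0,0],"twist":[0,0,0],"hand":1},{"dp":[0,0,0],"twist":[0,0,0],"hand":1},{"dp":[0,0,0.0],"twist":[0,0,0],"hand":1},{"dp":[0,0,0],"twist":[0,0,0],"hand":1},{"dp":[0,0,0],"twist":[0,0,0],"hand":1},{"dp":[0,0,0],"twist":[0,0,0],"hand":1},{"dp":[0,0,0],"twist":[0,0,0],"hand":1},{"dp":[0,0,0],"twist":[0,0,0],"hand":1}]' >/dev/null; python3 st.py 3
```

```text
t 4.72 F tool [-0.03  0.19  0.1 ] sd [0.37 0.64 0.26] adv mm from ref [ 0.9  -3.39 63.4 ] axis [ 0.571 -0.06  -0.819] gap 0.0001 grip 0.0
t 5.65 F tool [0.18 0.33 0.06] sd [0.12 0.35 0.29] adv mm from ref [ 0.87 -3.39 66.44] axis [ 0.571 -0.06  -0.819] gap -0.0001 grip 0.0
t 6.58 F tool [-0.01  0.04  0.1 ] sd [0.36 0.27 0.3 ] adv mm from ref [ 0.87 -3.4  69.44] axis [ 0.571 -0.06  -0.819] gap -0.0 grip 0.0
```

```bash
python3 -m inch '[{"dp":[0,0,0.03],"twist":[0,0,0],"hand":1},{"dp":[0,0,0.03],"twist":[0,0,0],"hand":1},{"dp":[0,0,0],"twist":[0,0,0],"hand":1},{"dp":[0,0,0],"twist":[0,0,0],"hand":1},{"dp":[0,0,0.0],"twist":[0,0,0],"hand":1},{"dp":[0,0,0],"twist":[0,0,0],"hand":1},{"dp":[0,0,0],"twist":[0,0,0],"hand":1},{"dp":[0,0,0],"twist":[0,0,0],"hand":1},{"dp":[0,0,0],"twist":[0,0,0],"hand":1},{"dp":[0,0,0],"twist":[0,0,0],"hand":1}]' >/dev/null; python3 st.py 4
python3 -m inch '[{"dp":[0,0,0.03],"twist":[0,0,0],"hand":1},{"dp":[0,0,0.03],"twist":[0,0,0],"hand":1},{"dp":[0,0,0],"twist":[0,0,0],"hand":1},{"dp":[0,0,0],"twist":[0,0,0],"hand":1},{"dp":[0,0,0.0],"twist":[0,0,0],"hand":1},{"dp":[0,0,0],"twist":[0,0,0],"hand":1},{"dp":[0,0,0],"twist":[0,0,0],"hand":1},{"dp":[0,0,0],"twist":[0,0,0],"hand":1},{"dp":[0,0,0],"twist":[0,0,0],"hand":1},{"dp":[0,0,0],"twist":[0,0,0],"hand":1}]' >/dev/null; python3 st.py 4
python3 - <<'E'
from h import *
im=viewer.snapshot("wrist")[:,:,::-1];cv2.imwrite("pics/w3.png",cv2.resize(im[150:290,180:340],None,fx=3,fy=3))
E
```

```text
t 7.57 F tool [ 0.3  -0.09 -0.48] sd [0.17 0.64 0.38] adv mm from ref [ 0.84 -3.44 71.27] axis [ 0.571 -0.06  -0.819] gap -0.0003 grip 0.0
t 8.55 F tool [ 0.13 -0.07 -0.35] sd [0.22 0.51 0.53] adv mm from ref [ 0.88 -3.4  73.04] axis [ 0.571 -0.06  -0.819] gap 0.0002 grip 0.0
```

View pics/w3.png

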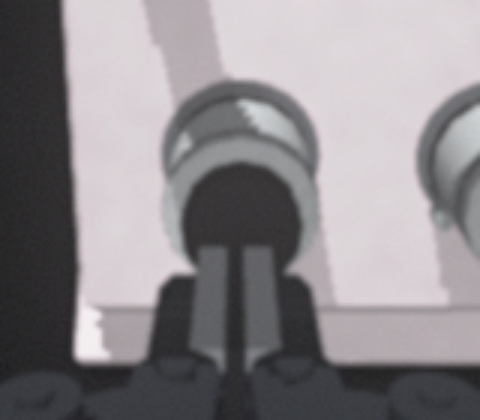

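The crop shows the fingertips still visually in front of the cap face (tips row ~232, cap centre row ~224). No clear force yet, so I go on in small steps.

```bash
python3 -m inch '[{"dp":[0,0,0.035],"twist":[0,0,0],"hand":1},{"dp":[0,0,0.035],"twist":[0,0,0],"hand":1},{"dp":[0,0,0],"twist":[0,0,0],"hand":1},{"dp":[0,0,0],"twist":[0,0,0],"hand":1},{"dp":[0,0,0.0],"twist":[0,0,0],"hand":1},{"dp":[0,0,0],"twist":[0,0,0],"hand":1},{"dp":[0,0,0],"twist":[0,0,0],"hand":1},{"dp":[0,0,0],"twist":[0,0,0],"hand":1},{"dp":[0,0,0],"twist":[0,0,0],"hand":1},{"dp":[0,0,0],"twist":[0,0,0],"hand":1}]' >/dev/null; python3 st.py 5
```

```text
t 9.63 F tool [-0.13  0.22 -0.24] sd [0.34 0.53 0.52] adv mm from ref [ 0.88 -3.42 75.15] axis [ 0.571 -0.06  -0.819] gap -0.0002 grip 0.0
```

```bash
python3 -m inch '[{"dp":[0,0,0.035],"twist":[0,0,0],"hand":1},{"dp":[0,0,0.035],"twist":[0,0,0],"hand":1},{"dp":[0,0,0],"twist":[0,0,0],"hand":1},{"dp":[0,0,0],"twist":[0,0,0],"hand":1},{"dp":[0,0,0.0],"twist":[0,0,0],"hand":1},{"dp":[0,0,0],"twist":[0,0,0],"hand":1},{"dp":[0,0,0],"twist":[0,0,0],"hand":1},{"dp":[0,0,0],"twist":[0,0,0],"hand":1},{"dp":[0,0,0],"twist":[0,0,0],"hand":1},{"dp":[0,0,0],"twist":[0,0,0],"hand":1}]' >/dev/null; python3 st.py 4
python3 -m inch '[{"dp":[0,0,0.035],"twist":[0,0,0],"hand":1},{"dp":[0,0,0.035],"twist":[0,0,0],"hand":1},{"dp":[0,0,0],"twist":[0,0,0],"hand":1},{"dp":[0,0,0],"twist":[0,0,0],"hand":1},{"dp":[0,0,0.0],"twist":[0,0,0],"hand":1},{"dp":[0,0,0],"twist":[0,0,0],"hand":1},{"dp":[0,0,0],"twist":[0,0,0],"hand":1},{"dp":[0,0,0],"twist":[0,0,0],"hand":1},{"dp":[0,0,0],"twist":[0,0,0],"hand":1},{"dp":[0,0,0],"twist":[0,0,0],"hand":1}]' >/dev/null; python3 st.py 4
```

```text
t 10.62 F tool [-0.05  0.24 -0.34] sd [0.21 0.65 0.41] adv mm from ref [ 0.87 -3.43 77.27] axis [ 0.571 -0.06  -0.819] gap -0.0002 grip 0.0
t 11.6 F tool [ 0.1   0.12 -0.33] sd [0.6  0.46 0.48] adv mm from ref [ 0.86 -3.4  79.35] axis [ 0.571 -0.06  -0.819] gap -0.0002 grip 0.0
```

```bash
python3 -m inch '[{"dp":[0,0,0.035],"twist":[0,0,0],"hand":1},{"dp":[0,0,0.035],"twist":[0,0,0],"hand":1},{"dp":[0,0,0],"twist":[0,0,0],"hand":1},{"dp":[0,0,0],"twist":[0,0,0],"hand":1},{"dp":[0,0,0.0],"twist":[0,0,0],"hand":1},{"dp":[0,0,0],"twist":[0,0,0],"hand":1},{"dp":[0,0,0],"twist":[0,0,0],"hand":1},{"dp":[0,0,0],"twist":[0,0,0],"hand":1},{"dp":[0,0,0],"twist":[0,0,0],"hand":1},{"dp":[0,0,0],"twist":[0,0,0],"hand":1}]' >/dev/null; python3 st.py 3
python3 - <<'E'
from h import *
import pickle
c=viewer.calibration("wrist");im=viewer.snapshot("wrist")[:,:,::-1].copy();cv2.imwrite("pics/w4.png",im)
cv2.imwrite("pics/w4c.png",cv2.resize(im[150:290,180:340],None,fx=3,fy=3));pickle.dump(c,open("w4.pkl","wb"))
P,Rc,o=pose();T=np.array(c["world_to_cam"]);print(Rc.inv().apply(-T[:3,:3].T@T[:3,3]-P))
E
```

```text
t 12.53 F tool [ 0.04 -0.16  0.33] sd [0.24 0.17 0.24] adv mm from ref [ 0.88 -3.42 81.45] axis [ 0.571 -0.06  -0.819] gap -0.0002 grip 0.0
[ 0.07857793 -0.00055591 -0.16993259]
```

View pics/w4c.png

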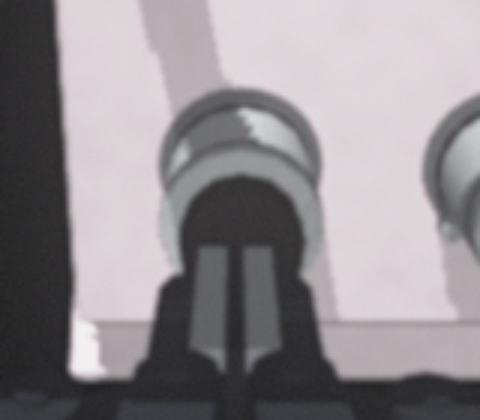

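The crop shows the tips (row ~232) overlapping the lower half of the cap disc, with a dark stripe between them at column ~258. I check whether dark pads extend further.

```bash
python3 - <<'E'
import cv2,numpy as np
g=cv2.imread("pics/w1.png",0);print(g[208:246:2,240:278:2])
g=cv2.imread("pics/w4.png",0);print(g[200:246:2,236:284:2])
E
```

```text
[[222 223 207 181 180 177 163 159 157 160 165 174 181 183 182 182 181 182
  182]
 [222 222 217 187 181 182 182 184 184 182 181 181 182 184 183 180 182 181
  182]
 [221 221 218 188 182 181 181 182 183 182 181 181 183 184 184 181 181 181
  182]
 [219 220 219 201 181 182 181 181 183 181 180 181 181 180 180 180 182 183
  183]
 [219 220 220 214 195 183 185 182 183 182 181 181 180 180 181 182 182 184
  186]
 [215 214 213 214 197 177 178 179 178 175 176 176 175 174 177 177 178 179
  180]
 [151 151 150 152 150 143 144 144 143 145 143 146 144 146 144 145 146 146
  144]
 [150 150 152 152 151 152 153 154 153 155 153 154 154 153 154 155 156 156
  156]
 [170 171 172 173 172 173 172 173 174 174 177 177 175 174 176 176 176 179
  178]
 [170 170 173 174 174 173 174 176 175 176 175 177 176 177 176 176 178 179
  179]
 [172 174 172 174 172 174 175 175 175 176 178 177 178 177 176 178 176 177
  179]
 [172 174 174 173 173 173 173 173 174 177 176 177 176 178 177 178 177 176
  179]
 [172 172 172 180 183 184 186 178 140 135 141 180 187 187 187 182 178 177
  179]
 [170 169 169 187 201 199 199 190  99  65 104 1
[... 2063 characters left out ...]
69  80  51  53  70  80  83  83  76  55  49  55  80  80  81  80  69
   51  51  55  52  64 128]
 [186 174  91  50  53  83 100  99  99  96  59  48  60  96  99  99 102  81
   52  50  52  51  76 141]
 [185 176 105  50  55  84 100 101 102  97  57  48  59  97 101  98 100  84
   55  53  52  51  83 149]
 [198 182 130  49  53  89 100 102 100  96  57  47  60  95 100 100 101  84
   54  51  52  49  98 149]
 [206 170 125  50  56  91 100 100  99  96  59  46  61  97 100 101  99  88
   55  51  50  55 121 164]
 [145  81  63  47  58  95  99  99 100  91  55  46  57  93 100 100  98  93
   56  49  52  52 112 169]
 [ 63  50  49  48  62  97  99 100 100  91  52  46  54  91 101  98 101  95
   59  51  51  49  61 122]]
```

```bash
python3 -m inch '[{"dp":[0,0,0.05],"twist":[0,0,0],"hand":1},{"dp":[0,0,0.05],"twist":[0,0,0],"hand":1},{"dp":[0,0,0],"twist":[0,0,0],"hand":1},{"dp":[0,0,0],"twist":[0,0,0],"hand":1},{"dp":[0,0,0.0],"twist":[0,0,0],"hand":1},{"dp":[0,0,0],"twist":[0,0,0],"hand":1},{"dp":[0,0,0],"twist":[0,0,0],"hand":1},{"dp":[0,0,0],"twist":[0,0,0],"hand":1},{"dp":[0,0,0],"twist":[0,0,0],"hand":1},{"dp":[0,0,0],"twist":[0,0,0],"hand":1}]' >/dev/null; python3 st.py 3
```

```text
t 13.52 F tool [-0.2   0.22 -0.2 ] sd [0.41 0.32 0.35] adv mm from ref [ 0.88 -3.39 84.44] axis [ 0.571 -0.06  -0.819] gap 0.0001 grip 0.0
```

```bash
python3 -m inch '[{"dp":[0,0,0.03],"twist":[0,0,0],"hand":1},{"dp":[0,0,0.03],"twist":[0,0,0],"hand":1},{"dp":[0,0,0],"twist":[0,0,0],"hand":1},{"dp":[0,0,0],"twist":[0,0,0],"hand":1},{"dp":[0,0,0.0],"twist":[0,0,0],"hand":1},{"dp":[0,0,0],"twist":[0,0,0],"hand":1},{"dp":[0,0,0],"twist":[0,0,0],"hand":1},{"dp":[0,0,0],"twist":[0,0,0],"hand":1},{"dp":[0,0,0],"twist":[0,0,0],"hand":1},{"dp":[0,0,0],"twist":[0,0,0],"hand":1}]' >/dev/null; python3 st.py 3
```

```text
t 14.45 F tool [-0.03 -0.49 -0.15] sd [0.26 0.71 0.45] adv mm from ref [ 0.88 -3.4  86.23] axis [ 0.571 -0.06  -0.819] gap -0.0002 grip 0.0
```

```bash
python3 -m inch '[{"dp":[0,0,0.04],"twist":[0,0,0],"hand":1},{"dp":[0,0,0.04],"twist":[0,0,0],"hand":1},{"dp":[0,0,0],"twist":[0,0,0],"hand":1},{"dp":[0,0,0],"twist":[0,0,0],"hand":1},{"dp":[0,0,0.0],"twist":[0,0,0],"hand":1},{"dp":[0,0,0],"twist":[0,0,0],"hand":1},{"dp":[0,0,0],"twist":[0,0,0],"hand":1},{"dp":[0,0,0],"twist":[0,0,0],"hand":1},{"dp":[0,0,0],"twist":[0,0,0],"hand":1},{"dp":[0,0,0],"twist":[0,0,0],"hand":1}]' >/dev/null; python3 st.py 3
python3 -m inch '[{"dp":[0,0,0.04],"twist":[0,0,0],"hand":1},{"dp":[0,0,0.04],"twist":[0,0,0],"hand":1},{"dp":[0,0,0],"twist":[0,0,0],"hand":1},{"dp":[0,0,0],"twist":[0,0,0],"hand":1},{"dp":[0,0,0.0],"twist":[0,0,0],"hand":1},{"dp":[0,0,0],"twist":[0,0,0],"hand":1},{"dp":[0,0,0],"twist":[0,0,0],"hand":1},{"dp":[0,0,0],"twist":[0,0,0],"hand":1},{"dp":[0,0,0],"twist":[0,0,0],"hand":1},{"dp":[0,0,0],"twist":[0,0,0],"hand":1}]' >/dev/null; python3 st.py 3
python3 - <<'E'
from h import *
im=viewer.snapshot("wrist")[:,:,::-1].copy();cv2.imwrite("pics/w5.png",im)
g=cv2.cvtColor(im,cv2.COLOR_BGR2GRAY)
for r in (206,210,214,218,222,226,230,234,238,242,246): 
    d=np.where(g[r,225:295]<72)[0]; print(r,(d.min()+225,d.max()+225) if len(d) else None)
E
```

```text
t 15.38 F tool [ 0.26  0.47 -0.51] sd [0.25 0.42 0.45] adv mm from ref [ 0.89 -3.42 88.63] axis [ 0.571 -0.06  -0.819] gap -0.0001 grip 0.0
t 16.32 F tool [0.19 0.01 0.11] sd [0.23 0.22 0.37] adv mm from ref [ 0.88 -3.41 91.05] axis [ 0.571 -0.06  -0.819] gap 0.0 grip 0.0
206 None
210 None
214 (np.int64(259), np.int64(261))
218 (np.int64(248), np.int64(272))
222 (np.int64(244), np.int64(277))
226 (np.int64(242), np.int64(278))
230 (np.int64(240), np.int64(280))
234 (np.int64(240), np.int64(281))
238 (np.int64(240), np.int64(281))
242 (np.int64(238), np.int64(281))
246 (np.int64(234), np.int64(282))
```

```bash
python3 -m inch '[{"dp":[0,0,0.05],"twist":[0,0,0],"hand":1},{"dp":[0,0,0.05],"twist":[0,0,0],"hand":1},{"dp":[0,0,0],"twist":[0,0,0],"hand":1},{"dp":[0,0,0],"twist":[0,0,0],"hand":1},{"dp":[0,0,0.0],"twist":[0,0,0],"hand":1},{"dp":[0,0,0],"twist":[0,0,0],"hand":1},{"dp":[0,0,0],"twist":[0,0,0],"hand":1},{"dp":[0,0,0],"twist":[0,0,0],"hand":1},{"dp":[0,0,0],"twist":[0,0,0],"hand":1},{"dp":[0,0,0],"twist":[0,0,0],"hand":1}]' >/dev/null; python3 st.py 3
```

```text
t 17.3 F tool [ 0.4  -0.11 -0.16] sd [0.23 0.67 0.61] adv mm from ref [ 0.88 -3.42 94.05] axis [ 0.571 -0.06  -0.819] gap -0.0001 grip 0.0
```

```bash
python3 -m inch '[{"dp":[0,0,0.05],"twist":[0,0,0],"hand":1},{"dp":[0,0,0.05],"twist":[0,0,0],"hand":1},{"dp":[0,0,0],"twist":[0,0,0],"hand":1},{"dp":[0,0,0],"twist":[0,0,0],"hand":1},{"dp":[0,0,0.0],"twist":[0,0,0],"hand":1},{"dp":[0,0,0],"twist":[0,0,0],"hand":1},{"dp":[0,0,0],"twist":[0,0,0],"hand":1},{"dp":[0,0,0],"twist":[0,0,0],"hand":1},{"dp":[0,0,0],"twist":[0,0,0],"hand":1},{"dp":[0,0,0],"twist":[0,0,0],"hand":1}]' >/dev/null; python3 st.py 2
```

```text
t 18.18 F tool [-0.6  -0.13  0.62] sd [0.58 0.14 0.04] adv mm from ref [ 0.87 -3.44 97.06] axis [ 0.571 -0.06  -0.819] gap 0.0003 grip 0.0
```

```bash
python3 - <<'E'
from h import *
P,Rc,o=pose()
w=viewer.snapshot("wrist")[:,:,::-1].copy();s=viewer.snapshot("scene")[:,:,::-1].copy();t=viewer.snapshot("top")[:,:,::-1].copy()
cs,ct=viewer.calibration("scene"),viewer.calibration("top")
print("scene px TCP",proj(cs,P),"cap",proj(cs,np.array([.5669,-.2823,.093])),"top px",proj(ct,P))
a=cv2.resize(w[150:290,180:340],(457,400),interpolation=cv2.INTER_CUBIC)
b=cv2.resize(s[95:170,240:300],(320,400),interpolation=cv2.INTER_CUBIC)
W=np.zeros((400,780,3),np.uint8);W[:,:457]=a;W[:,460:780]=b
cv2.imwrite("pics/c2.png",W);cv2.imwrite("pics/w6.png",w);cv2.imwrite("pics/s6.png",s);print(telemetry.get_obs()["ft_force"])
E
```

```text
scene px TCP (np.float64(264.7067298615614), np.float64(143.208928813701)) cap (np.float64(267.06484936304435), np.float64(141.35183946701034)) top px (np.float64(335.459236018292), np.float64(176.92138824725203))
[1.19110319 0.4001108  0.25551376]
```

View pics/c2.png

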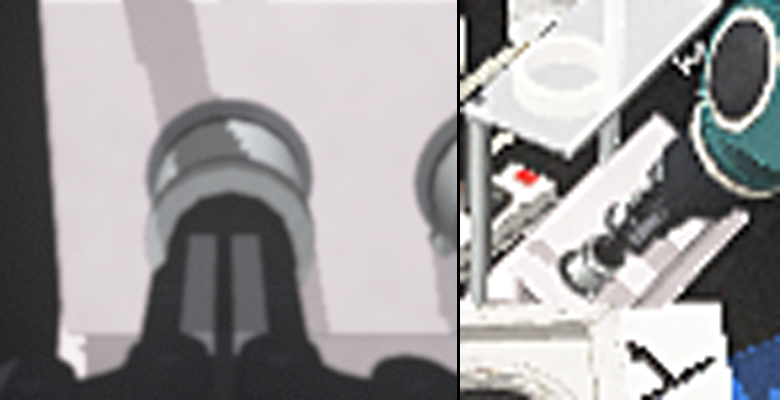

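The left half (wrist) shows the cap mostly behind the tips. The right half (scene) shows the fingertips still short of the cap, so the shut tips sit well behind the stated reach. I keep advancing by feel.

```bash
python3 -m inch '[{"dp":[0,0,0.07],"twist":[0,0,0],"hand":1},{"dp":[0,0,0.07],"twist":[0,0,0],"hand":1},{"dp":[0,0,0],"twist":[0,0,0],"hand":1},{"dp":[0,0,0],"twist":[0,0,0],"hand":1},{"dp":[0,0,0.0],"twist":[0,0,0],"hand":1},{"dp":[0,0,0],"twist":[0,0,0],"hand":1},{"dp":[0,0,0],"twist":[0,0,0],"hand":1},{"dp":[0,0,0],"twist":[0,0,0],"hand":1},{"dp":[0,0,0],"twist":[0,0,0],"hand":1},{"dp":[0,0,0],"twist":[0,0,0],"hand":1}]' >/dev/null; python3 st.py 2
```

```text
t 19.22 F tool [ 0.81 -0.26 -5.57] sd [0.88 0.37 0.37] adv mm from ref [  1.02  -3.35 101.15] axis [ 0.571 -0.06  -0.819] gap -0.0002 grip 2.7
```

```bash
python3 -m inch '[{"dp":[0,0,0.05],"twist":[0,0,0],"hand":1},{"dp":[0,0,0.05],"twist":[0,0,0],"hand":1},{"dp":[0,0,0],"twist":[0,0,0],"hand":1},{"dp":[0,0,0],"twist":[0,0,0],"hand":1},{"dp":[0,0,0.0],"twist":[0,0,0],"hand":1},{"dp":[0,0,0],"twist":[0,0,0],"hand":1},{"dp":[0,0,0],"twist":[0,0,0],"hand":1},{"dp":[0,0,0],"twist":[0,0,0],"hand":1},{"dp":[0,0,0],"twist":[0,0,0],"hand":1},{"dp":[0,0,0],"twist":[0,0,0],"hand":1}]' >/dev/null; python3 st.py 2
```

```text
t 20.1 F tool [ -0.72  -0.38 -10.64] sd [0.04 0.22 0.45] adv mm from ref [  1.13  -3.35 103.97] axis [ 0.571 -0.06  -0.819] gap 0.0 grip 5.4
```

Contact at about 99.5 mm advance with a slope near 2 N/mm, so the left foot is sound. I complete it to 6 mm, then move to the middle foot.

```bash
python3 -m inch '[{"dp":[0,0,0.03],"twist":[0,0,0],"hand":1},{"dp":[0,0,0.03],"twist":[0,0,0],"hand":1},{"dp":[0,0,0],"twist":[0,0,0],"hand":1},{"dp":[0,0,0],"twist":[0,0,0],"hand":1},{"dp":[0,0,0.0],"twist":[0,0,0],"hand":1},{"dp":[0,0,0],"twist":[0,0,0],"hand":1},{"dp":[0,0,0],"twist":[0,0,0],"hand":1},{"dp":[0,0,0],"twist":[0,0,0],"hand":1},{"dp":[0,0,0],"twist":[0,0,0],"hand":1},{"dp":[0,0,0],"twist":[0,0,0],"hand":1}]' >/dev/null; python3 st.py 2
python3 -m inch '[{"dp":[0,0,-0.5],"twist":[0,0,0],"hand":1},{"dp":[0,0,-0.4],"twist":[0,0,0],"hand":1},{"dp":[0,0.8,0],"twist":[0,0,0],"hand":1},{"dp":[0,0.81,0],"twist":[0,0,0],"hand":1},{"dp":[0,0.81,0.0],"twist":[0,0,0],"hand":1},{"dp":[0,0,0.4],"twist":[0,0,0],"hand":1},{"dp":[0,0,0.25],"twist":[0,0,0],"hand":1},{"dp":[0,0,0],"twist":[0,0,0],"hand":1},{"dp":[0,0,0],"twist":[0,0,0],"hand":1},{"dp":[0,0,0],"twist":[0,0,0],"hand":1}]' >/dev/null; python3 st.py 2
```

```text
t 20.98 F tool [ -0.91  -0.63 -14.25] sd [0.16 0.21 0.12] adv mm from ref [  1.23  -3.31 105.59] axis [ 0.571 -0.06  -0.819] gap -0.0003 grip 7.1
t 21.87 F tool [-0.16 -0.14 -0.2 ] sd [0.36 0.23 0.58] adv mm from ref [ 0.81 68.43 98.51] axis [ 0.571 -0.059 -0.819] gap 0.0002 grip 0.0
```

Left pressed to about 6 mm, 14.3 N, sound. Now the middle one.

```bash
python3 -m inch '[{"dp":[0,0.03,0.0],"twist":[0,0,0],"hand":1},{"dp":[0,0,0.08],"twist":[0,0,0],"hand":1},{"dp":[0,0,0.06],"twist":[0,0,0],"hand":1},{"dp":[0,0,0],"twist":[0,0,0],"hand":1},{"dp":[0,0,0.0],"twist":[0,0,0],"hand":1},{"dp":[0,0,0],"twist":[0,0,0],"hand":1},{"dp":[0,0,0],"twist":[0,0,0],"hand":1},{"dp":[0,0,0],"twist":[0,0,0],"hand":1},{"dp":[0,0,0],"twist":[0,0,0],"hand":1},{"dp":[0,0,0],"twist":[0,0,0],"hand":1}]' >/dev/null; python3 st.py 4
```

```text
t 22.85 F tool [-0.07 -2.49 -7.95] sd [0.32 0.18 0.19] adv mm from ref [  1.29  69.97 102.44] axis [ 0.571 -0.06  -0.819] gap 0.0003 grip 4.0
```

```bash
python3 -m inch '[{"dp":[0,0,0.06],"twist":[0,0,0],"hand":1},{"dp":[0,0,0.045],"twist":[0,0,0],"hand":1},{"dp":[0,0,0],"twist":[0,0,0],"hand":1},{"dp":[0,0,0],"twist":[0,0,0],"hand":1},{"dp":[0,0,0.0],"twist":[0,0,0],"hand":1},{"dp":[0,0,0],"twist":[0,0,0],"hand":1},{"dp":[0,0,0],"twist":[0,0,0],"hand":1},{"dp":[0,0,0],"twist":[0,0,0],"hand":1},{"dp":[0,0,0],"twist":[0,0,0],"hand":1},{"dp":[0,0,0],"twist":[0,0,0],"hand":1}]' >/dev/null; python3 st.py 2
python3 -m inch '[{"dp":[0,0,-0.5],"twist":[0,0,0],"hand":1},{"dp":[0,0,-0.4],"twist":[0,0,0],"hand":1},{"dp":[0,0.8,0],"twist":[0,0,0],"hand":1},{"dp":[0,0.8,0],"twist":[0,0,0],"hand":1},{"dp":[0,0.79,0.0],"twist":[0,0,0],"hand":1},{"dp":[0,0,0.35],"twist":[0,0,0],"hand":1},{"dp":[0,0,0.25],"twist":[0,0,0],"hand":1},{"dp":[0,0,0],"twist":[0,0,0],"hand":1},{"dp":[0,0,0],"twist":[0,0,0],"hand":1},{"dp":[0,0,0],"twist":[0,0,0],"hand":1}]' >/dev/null; python3 st.py 2
```

```text
t 23.73 F tool [ -1.95  -3.75 -13.38] sd [0.03 0.01 0.22] adv mm from ref [  1.38  70.02 105.35] axis [ 0.571 -0.06  -0.819] gap 0.0001 grip 6.8
t 24.62 F tool [ 0.22 -0.23  0.37] sd [0.41 0.19 0.97] adv mm from ref [  0.92 141.01  96.75] axis [ 0.571 -0.059 -0.819] gap -0.0 grip 0.0
```

```bash
python3 -m inch '[{"dp":[0,0,0],"twist":[0,0,0],"hand":1},{"dp":[0,0,0.1],"twist":[0,0,0],"hand":1},{"dp":[0,0,0.1],"twist":[0,0,0],"hand":1},{"dp":[0,0,0],"twist":[0,0,0],"hand":1},{"dp":[0,0,0.0],"twist":[0,0,0],"hand":1},{"dp":[0,0,0],"twist":[0,0,0],"hand":1},{"dp":[0,0,0],"twist":[0,0,0],"hand":1},{"dp":[0,0,0],"twist":[0,0,0],"hand":1},{"dp":[0,0,0],"twist":[0,0,0],"hand":1},{"dp":[0,0,0],"twist":[0,0,0],"hand":1}]' >/dev/null; python3 st.py 4
```

```text
t 25.6 F tool [ 1.73 -0.04 -2.21] sd [0.93 0.19 0.39] adv mm from ref [  0.9  141.8  102.87] axis [ 0.571 -0.06  -0.819] gap 0.0 grip 1.1
```

```bash
python3 -m inch '[{"dp":[0,0,0],"twist":[0,0,0],"hand":1},{"dp":[0,0,0.04],"twist":[0,0,0],"hand":1},{"dp":[0,0,0.05],"twist":[0,0,0],"hand":1},{"dp":[0,0,0],"twist":[0,0,0],"hand":1},{"dp":[0,0,0.0],"twist":[0,0,0],"hand":1},{"dp":[0,0,0],"twist":[0,0,0],"hand":1},{"dp":[0,0,0],"twist":[0,0,0],"hand":1},{"dp":[0,0,0],"twist":[0,0,0],"hand":1},{"dp":[0,0,0],"twist":[0,0,0],"hand":1},{"dp":[0,0,0],"twist":[0,0,0],"hand":1}]' >/dev/null; python3 st.py 4
python3 -m inch '[{"dp":[0,0,-0.5],"twist":[0,0,0],"hand":1},{"dp":[0,0,-0.5],"twist":[0,0,0],"hand":1},{"dp":[0,0,0],"twist":[0,0,0],"hand":-0.41},{"dp":[0,0,0],"twist":[0,0,0],"hand":-0.41},{"dp":[0,0,0.0],"twist":[0,0,0],"hand":-0.41},{"dp":[0,0,0],"twist":[0,0,0],"hand":-0.41},{"dp":[0,0,0],"twist":[0,0,0],"hand":-0.41},{"dp":[0,0,0],"twist":[0,0,0],"hand":-0.41},{"dp":[0,0,0],"twist":[0,0,0],"hand":-0.41},{"dp":[0,0,0],"twist":[0,0,0],"hand":-0.41}]' >/dev/null; python3 st.py 1
python3 - <<'E'
from h import *
im=viewer.snapshot("wrist")[:,:,::-1].copy();cv2.imwrite("pics/w7.png",im)
g=cv2.cvtColor(im,cv2.COLOR_BGR2GRAY)
for r in range(205,262,4): print(r,g[r,200:316:4])
E
```

```text
t 26.58 F tool [ 1.98  0.09 -3.33] sd [0.74 0.2  0.38] adv mm from ref [  0.91 141.75 105.59] axis [ 0.571 -0.06  -0.819] gap 0.0002 grip 1.8
t 27.42 F tool [ 1.26 -0.1  -0.76] sd [0. 0. 0.] adv mm from ref [  0.79 141.74  75.8 ] axis [ 0.571 -0.059 -0.819] gap 0.0602 grip 0.0
205 [198 211 212 212 214 212 211 213 165 130 143 151 152 125  92  86 119 147
 156 149 104 138 214 213 212 214 214 214 209]
209 [210 214 213 211 214 212 211 210 196 131 152 139  61  58  59  59  57  56
 131 153 141 169 214 212 212 214 216 214 209]
213 [211 213 212 214 212 212 211 210 181 151 145  55  57  59  58  58  58  59
  56 134 152 166 213 215 213 215 214 213 203]
217 [191 212 210 211 211 211 210 211 171 152 108  59  59  60  61  57  58  58
  58  86 151 152 214 216 214 214 214 213 196]
221 [177 212 211 211 212 213 210 212 177 153  65  59  56  57  57  56  58  56
  56  54 150 153 210 212 213 211 213 211 188]
225 [171 210 211 210 211 213 212 211 178 150  55  58  60  60  56  57  58  56
  57  53 139 151 211 211 213 211 211 211 181]
229 [172 200 210 211 212 212 212 211 206 151  55  56  58  55  54  54  55  55
  57  5
[... 322 characters left out ...]
211 211 211  97  51  53  55  53  54  53
  68 167 171 170 183 209 211 212 212 212 135]
245 [ 48 138 197 211 210 208 209 213 212 211 209 195 132  66  52  52  55 123
 169 170 170 170 177 211 212 212 212 211 125]
249 [ 48 128 182 211 209 209 209 212 211 210 208 210 175 173 168 166 170 172
 171 170 168 169 170 212 212 211 208 210 112]
253 [ 48 103 155 177 175 175 175 176 176 174 174 176 166 154 154 153 152 153
 152 154 153 152 152 175 175 172 172 177 102]
257 [ 47 102 181 180 181 181 183 182 179 181 183 181 180 180 181 178 178 175
 176 178 179 179 180 180 178 177 174 176  90]
261 [ 46  90 180 178 178 180 182 182 181 180 179 178 177 178 179 178 178 177
 177 176 176 178 177 176 177 177 174 175  84]
```

Right foot: 3.3 N at 6 mm, worn. Now grip it.

```bash
python3 -m inch '[{"dp":[0,0,0.57],"twist":[0,0,0],"hand":-0.41},{"dp":[0,0,0.57],"twist":[0,0,0],"hand":-0.41},{"dp":[0,0,0.57],"twist":[0,0,0],"hand":-0.41},{"dp":[0,0,0.4],"twist":[0,0,0],"hand":-0.41},{"dp":[0,0,0.2],"twist":[0,0,0],"hand":-0.41},{"dp":[0,0,0],"twist":[0,0,0],"hand":-0.41},{"dp":[0,0,0],"twist":[0,0,0],"hand":-0.41},{"dp":[0,0,0],"twist":[0,0,0],"hand":-0.41},{"dp":[0,0,0],"twist":[0,0,0],"hand":-0.2},{"dp":[0,0,0],"twist":[0,0,0],"hand":-0.1}]' 40; python3 st.py 1
python3 - <<'E'
from h import *
im=viewer.snapshot("wrist")[:,:,::-1].copy();cv2.imwrite("pics/w8.png",cv2.resize(im[130:330,160:360],None,fx=2.5,fy=2.5))
E
```

```text
clock: 28.3
tool_pos: [0.59, -0.4303, 0.0388]
tool_rot: [0.016, 0.952, -0.051, 0.301]
ft_force: [-0.1, 0.5, 1.4]
finger_gap: 0.047
grasp_force: 0.0
t 28.3 F tool [ 0.68 -0.53 -1.28] sd [0. 0. 0.] adv mm from ref [  1.22 141.99 144.27] axis [ 0.571 -0.06  -0.818] gap 0.047 grip 0.0
```

View pics/w8.png

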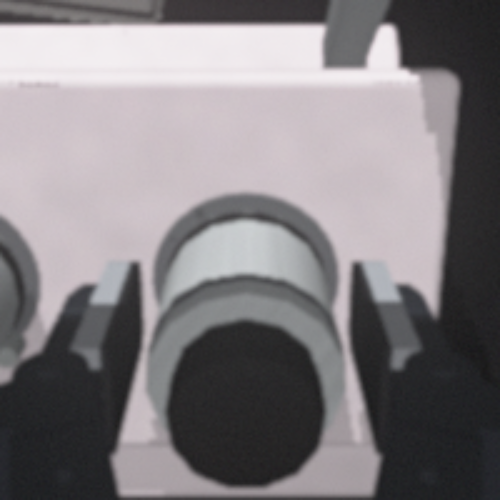

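The crop shows the open pads straddling the right foot's cup, centred. I close on it and measure the dish, tray and bath meanwhile.

```bash
python3 -m inch '[{"dp":[0,0,0],"twist":[0,0,0],"hand":0.2},{"dp":[0,0,0],"twist":[0,0,0],"hand":0.4},{"dp":[0,0,0],"twist":[0,0,0],"hand":0.4},{"dp":[0,0,0],"twist":[0,0,0],"hand":0.4},{"dp":[0,0,0],"twist":[0,0,0],"hand":0.4},{"dp":[0,0,0],"twist":[0,0,0],"hand":0.4},{"dp":[0,0,-0.05],"twist":[0,0,0],"hand":0.4},{"dp":[0,0,-0.25],"twist":[0,0,0],"hand":0.4},{"dp":[0,0,-0.5],"twist":[0,0,0],"hand":0.4},{"dp":[0,0,-0.8],"twist":[0,0,0],"hand":0.4}]' 50; python3 st.py 1
python3 - <<'E'
from h import *
t=cv2.imread("pics/top0.png");s=cv2.imread("pics/scene0.png");ct,cs=viewer.calibration("top"),viewer.calibration("scene")
# bath top outline (white) in top view
h=cv2.cvtColor(t,cv2.COLOR_BGR2HSV);m=cv2.inRange(h,(0,0,150),(180,70,255));m[:, :215]=0;m[:,313:]=0;m[:150]=0;m[252:]=0
k=max(cv2.findContours(m,0,1)[0],key=cv2.contourArea);r=cv2.minAreaRect(k);print("bath",r,[onz(ct,*p,.205)[:2].round(3).tolist() for p in cv2.boxPoints(r)])
# dish in scene
g=cv2.cvtColor(s,cv2.COLOR_BGR2GRAY);roi=g[248:282,224:260]
e=cv2.Canny(roi,60,150);ys,xs=np.nonzero(e);print("edges",len(xs))
ed=None
mm=cv2.inRange(roi,75,255);ks=cv2.findContours(mm,0,1)[0];k=max(ks,key=cv2.contourArea);el=cv2.fitEllipse(cv2.convexHull(k));u,v=el[0][0]+224,el[0][1]+248;print("dish scene",u,v,el[1])
g2=cv2.cvtColor(t,cv2.COLOR_BGR2GRAY)[207:238,186:217];mm=cv2.inRange(g2,60,255);k=max(cv2.findContours(mm,0,1)[0],key=cv2.contourArea);el=cv2.fitEllipse(cv2.convexHull(k));ut,vt=el[0][0]+186,el[0][1]+207;print("dish top",ut,vt,el[1])
print(tri([ray(cs,u,v),ray(ct,ut,vt)]),onz(cs,u,v,.01).round(4),onz(ct,ut,vt,.01).round(4))
# tray in scene
h=cv2.cvtColor(s,cv2.COLOR_BGR2HSV);m=cv2.inRange(h,(100,150,60),(125,255,255));m[:148]=0;m[:,:285]=0;m[:,330:]=0
k=max(cv2.findContours(m,0,1)[0],key=cv2.contourArea);ap=cv2.approxPolyDP(cv2.convexHull(k),2,True)[:,0];print("tray scene",[(p.tolist(),onz(cs,*p,.014)[:2].round(3).tolist()) for p in ap])
h=cv2.cvtColor(t,cv2.COLOR_BGR2HSV);m=cv2.inRange(h,(100,150,60),(125,255,255));m[:,:300]=0;m[:,360:]=0
k=max(cv2.findContours(m,0,1)[0],key=cv2.contourArea);ap=cv2.approxPolyDP(cv2.convexHull(k),2,True)[:,0];print("tray top",[(p.tolist(),onz(ct,*p,.014)[:2].round(3).tolist()) for p in ap])
E
```

```text
clock: 29.18
tool_pos: [0.562, -0.4261, 0.0754]
tool_rot: [0.014, 0.953, -0.051, 0.299]
ft_force: [-0.0, 0.6, -1.5]
finger_gap: 0.037
grasp_force: 51.0
t 29.18 F tool [-0.92 -0.63  1.18] sd [0. 0. 0.] adv mm from ref [ -0.45 141.09  97.67] axis [ 0.569 -0.057 -0.82 ] gap 0.037 grip 51.0
bath ((264.7304382324219, 200.3271026611328), (77.4181900024414, 65.85865783691406), 59.237281799316406) [[0.543, 0.203], [0.669, -0.015], [0.412, -0.16], [0.289, 0.057]]
edges 112
dish scene 240.93128395080566 263.6269130706787 (21.570587158203125, 24.257404327392578)
dish top 201.11077690124512 223.1129608154297 (21.882461547851562, 22.39449119567871)
(array([0.39440563, 0.29049359, 0.00328501]), [8.38387017439225e-05, 8.383870174398288e-05]) [0.3923 0.2947 0.01  ] [0.3944 0.2895 0.01  ]
tray scene [([306, 155], [0.407, -0.363]), ([316, 165], [0.343, -0.323]), ([315, 175], [0.323, -0.262]), ([294, 184], [0.382, -0.17]), ([290, 162], [0.453, -0.287])]
tray top [([319, 197], [0.499, -0.224]), ([353, 217], [0.41, -0.369]), ([339, 241], [0.307, -0.305]), ([307, 222], [0.391, -0.169]), ([311, 209], [0.447, -0.188])]
```

Gripped (37 mm, 51 N). I continue lifting out along the axis and turn upright.

```bash
python3 -m inch '[{"dp":[0,0,-0.9],"twist":[0,0,0],"hand":0.4},{"dp":[0,0,-0.9],"twist":[0,0,0],"hand":0.4},{"dp":[0,0,-0.9],"twist":[0,0,0],"hand":0.4},{"dp":[0,0,-0.9],"twist":[0,0,0],"hand":0.4},{"dp":[0,0,-0.9],"twist":[0,-0.4,-0.2],"hand":0.4},{"dp":[0,0,0],"twist":[0,-1,-0.2],"hand":0.4},{"dp":[0,0,0],"twist":[0,-1,0],"hand":0.4},{"dp":[0,0,0],"twist":[0,-1,0],"hand":0.4},{"dp":[0,0,0],"twist":[0,-1,0],"hand":0.4},{"dp":[0,0,0],"twist":[0,-1,0],"hand":0.4}]'
python3 - <<'E'
from h import *
p,Rg=goal([.3944,.2905,.26],np.radians(36),0);plan(p,Rg)
print(pose()[2]["joint_pos"])
E
```

```text
clock: 30.02
tool_pos: [0.4853, -0.4192, 0.1886]
tool_rot: [0.012, 0.997, -0.038, 0.068]
ft_force: [-0.4, 0.2, -1.2]
finger_gap: 0.0369
grasp_force: 51.1
now [ 0.4853 -0.4192  0.1886] t 30.02
dp before turn (units30) [ -4.424 -23.302  -3.443] twist(units5) [ 0.753 -1.418 -8.059] dp after turn [ 11.452 -20.919  -2.379]
[-0.78910528 -0.03356676  1.62518046  0.07539116  1.43514774  0.85186817]
```

```bash
python3 -m inch '[{"dp":[0,0,-0.9],"twist":[0.1,-0.8,-0.2],"hand":0.4},{"dp":[0,0,-0.9],"twist":[0.1,-0.8,-0.2],"hand":0.4},{"dp":[0,0,-0.7],"twist":[0,0,-0.95],"hand":0.4},{"dp":[0,-0.3,0],"twist":[0,0,-0.95],"hand":0.4},{"dp":[0,-0.7,0],"twist":[0,0,-0.95],"hand":0.4},{"dp":[0.1,-0.9,0],"twist":[0,0,-0.95],"hand":0.4},{"dp":[0.2,-0.9,0],"twist":[0,0,-0.95],"hand":0.4},{"dp":[0.3,-0.9,0],"twist":[0,0,-0.95],"hand":0.4},{"dp":[0.4,-0.9,0],"twist":[0,0,-0.95],"hand":0.4},{"dp":[0.4,-0.9,0],"twist":[0,0,-0.95],"hand":0.4}]'
python3 - <<'E'
from h import *
p,Rg=goal([.3944,.2905,.26],np.radians(36),0);plan(p,Rg)
print(pose()[2]["joint_pos"])
E
```

```text
clock: 30.85
tool_pos: [0.4658, -0.2448, 0.2619]
tool_rot: [0.001, 0.951, 0.308, -0.001]
ft_force: [0.9, 0.2, -1.7]
finger_gap: 0.0365
grasp_force: 51.2
now [ 0.4658 -0.2448  0.2619] t 30.85
dp before turn (units30) [  8.534 -15.849   0.027] twist(units5) [ 0.016  0.019 -0.021] dp after turn [  8.563 -15.834   0.064]
[-0.53112852 -0.21969708  1.67158336 -0.00207295  1.68906994  0.41292862]
```

```bash
python3 -m inch '[{"dp":[0.5,-0.93,0],"twist":[0,0,0],"hand":0.4},{"dp":[0.5,-0.93,0],"twist":[0,0,0],"hand":0.4},{"dp":[0.5,-0.93,0],"twist":[0,0,0],"hand":0.4},{"dp":[0.5,-0.93,0],"twist":[0,0,0],"hand":0.4},{"dp":[0.5,-0.93,0],"twist":[0,0,0],"hand":0.4},{"dp":[0.5,-0.93,0],"twist":[0,0,0],"hand":0.4},{"dp":[0.5,-0.93,0],"twist":[0,0,0],"hand":0.4},{"dp":[0.5,-0.93,0],"twist":[0,0,0],"hand":0.4},{"dp":[0.5,-0.93,0],"twist":[0,0,0],"hand":0.4},{"dp":[0.5,-0.93,0],"twist":[0,0,0],"hand":0.4}]'
python3 -m inch '[{"dp":[0.5,-0.93,0],"twist":[0,0,0],"hand":0.4},{"dp":[0.5,-0.93,0],"twist":[0,0,0],"hand":0.4},{"dp":[0.5,-0.93,0],"twist":[0,0,0],"hand":0.4},{"dp":[0.5,-0.93,0],"twist":[0,0,0],"hand":0.4},{"dp":[0.5,-0.93,0],"twist":[0,0,0],"hand":0.4},{"dp":[0.5,-0.93,0],"twist":[0,0,0],"hand":0.4},{"dp":[0.3,-0.6,0],"twist":[0,0,0],"hand":0.4},{"dp":[0,0,0.6],"twist":[0,0,0],"hand":0.4},{"dp":[0,0,0.9],"twist":[0,0,0],"hand":0.4},{"dp":[0,0,0.9],"twist":[0,0,0],"hand":0.4}]'
python3 - <<'E'
from h import *
p,Rg=goal([.3944,.2905,.02],np.radians(36),0);plan(p,Rg)
c=viewer.calibration("wrist");im=viewer.snapshot("wrist")[:,:,::-1].copy();cv2.imwrite("pics/w9.png",im)
g=cv2.cvtColor(im,cv2.COLOR_BGR2GRAY);print("dish px pred",proj(c,np.array([.3944,.2905,.007])))
E
```

```text
clock: 31.68
tool_pos: [0.4245, 0.0693, 0.2615]
tool_rot: [0.001, 0.952, 0.306, -0.0]
ft_force: [0.8, -0.4, -1.9]
finger_gap: 0.0371
grasp_force: 51.2
clock: 32.52
tool_pos: [0.3973, 0.2766, 0.1884]
tool_rot: [0.001, 0.952, 0.307, -0.0]
ft_force: [0.0, -0.0, -2.3]
finger_gap: 0.0362
grasp_force: 51.2
now [0.3973 0.2766 0.1884] t 32.52
dp before turn (units30) [ 0.195 -0.443  5.611] twist(units5) [ 0.02   0.007 -0.053] dp after turn [ 0.194 -0.433  5.612]
dish px pred (np.float64(247.56525690040402), np.float64(163.83763035863717))
```

```bash
python3 -m inch '[{"dp":[0.19,-0.43,0],"twist":[0,0,-0.05],"hand":0.4},{"dp":[0,0,0.9],"twist":[0,0,0],"hand":0.4},{"dp":[0,0,0.9],"twist":[0,0,0],"hand":0.4},{"dp":[0,0,0.9],"twist":[0,0,0],"hand":0.4},{"dp":[0,0,0.9],"twist":[0,0,0],"hand":0.4},{"dp":[0,0,0.9],"twist":[0,0,0],"hand":0.4},{"dp":[0,0,0.8],"twist":[0,0,0],"hand":0.4},{"dp":[0,0,0.4],"twist":[0,0,0],"hand":0.4},{"dp":[0,0,0.25],"twist":[0,0,0],"hand":0.4},{"dp":[0,0,0],"twist":[0,0,0],"hand":0.4}]'
python3 - <<'E'
from h import *
p,Rg=goal([.3944,.2905,-.015],np.radians(36),0);plan(p,Rg)
im=viewer.snapshot("top")[:,:,::-1].copy();cv2.imwrite("pics/t9.png",im)
im=viewer.snapshot("scene")[:,:,::-1].copy();cv2.imwrite("pics/s9.png",im)
E
```

```text
clock: 33.4
tool_pos: [0.3944, 0.2893, 0.0099]
tool_rot: [0.001, 0.951, 0.308, -0.001]
ft_force: [0.0, -0.2, -1.3]
finger_gap: 0.0371
grasp_force: 51.2
now [0.3944 0.2893 0.0099] t 33.4
dp before turn (units30) [ 0.026 -0.032  0.83 ] twist(units5) [ 0.018  0.033 -0.015] dp after turn [ 0.023 -0.031  0.831]
```

```bash
python3 -m inch '[{"dp":[0.02,-0.03,0.25],"twist":[0,0,0],"hand":0.4},{"dp":[0,0,0.2],"twist":[0,0,0],"hand":0.4},{"dp":[0,0,0.1],"twist":[0,0,0],"hand":0.4},{"dp":[0,0,0.07],"twist":[0,0,0],"hand":0.4},{"dp":[0,0,0.05],"twist":[0,0,0],"hand":0.4},{"dp":[0,0,0.02],"twist":[0,0,0],"hand":0.4},{"dp":[0,0,0],"twist":[0,0,0],"hand":0.4},{"dp":[0,0,0],"twist":[0,0,0],"hand":0.4},{"dp":[0,0,0],"twist":[0,0,0],"hand":0.4},{"dp":[0,0,0],"twist":[0,0,0],"hand":0.4}]'
```

```text
clock: 34.33
tool_pos: [0.3946, 0.2906, -0.0102]
tool_rot: [0.001, 0.951, 0.308, -0.0]
ft_force: [-0.3, 0.3, -2.1]
finger_gap: 0.0366
grasp_force: 51.2
```

```bash
python3 -m inch '[{"dp":[0,0,0.03],"twist":[0,0,0],"hand":0.4},{"dp":[0,0,0.03],"twist":[0,0,0],"hand":0.4},{"dp":[0,0,0.03],"twist":[0,0,0],"hand":0.4},{"dp":[0,0,0.02],"twist":[0,0,0],"hand":0.4},{"dp":[0,0,0],"twist":[0,0,0],"hand":0.4},{"dp":[0,0,0],"twist":[0,0,0],"hand":0.4},{"dp":[0,0,0],"twist":[0,0,0],"hand":0.4},{"dp":[0,0,0],"twist":[0,0,0],"hand":0.4},{"dp":[0,0,0],"twist":[0,0,0],"hand":0.4},{"dp":[0,0,0],"twist":[0,0,0],"hand":0.4}]'
```

```text
clock: 35.17
tool_pos: [0.3945, 0.2906, -0.0136]
tool_rot: [0.001, 0.951, 0.308, -0.001]
ft_force: [0.2, 0.3, -1.2]
finger_gap: 0.0371
grasp_force: 51.2
```

```bash
python3 -m inch '[{"dp":[0,0,0.03],"twist":[0,0,0],"hand":0.4},{"dp":[0,0,0.03],"twist":[0,0,0],"hand":0.4},{"dp":[0,0,0],"twist":[0,0,0],"hand":0.4},{"dp":[0,0,0],"twist":[0,0,0],"hand":0.4},{"dp":[0,0,0],"twist":[0,0,0],"hand":0.4},{"dp":[0,0,0],"twist":[0,0,0],"hand":0.4},{"dp":[0,0,0],"twist":[0,0,0],"hand":0.4},{"dp":[0,0,0],"twist":[0,0,0],"hand":0.4},{"dp":[0,0,0],"twist":[0,0,0],"hand":0.4},{"dp":[0,0,0],"twist":[0,0,0],"hand":0.4}]'
```

```text
clock: 36.0
tool_pos: [0.3945, 0.2906, -0.0154]
tool_rot: [0.001, 0.951, 0.308, -0.0]
ft_force: [-0.0, 0.5, -1.7]
finger_gap: 0.0369
grasp_force: 51.2
```

```bash
python3 -m inch '[{"dp":[0,0,0.03],"twist":[0,0,0],"hand":0.4},{"dp":[0,0,0.03],"twist":[0,0,0],"hand":0.4},{"dp":[0,0,0.03],"twist":[0,0,0],"hand":0.4},{"dp":[0,0,0],"twist":[0,0,0],"hand":0.4},{"dp":[0,0,0],"twist":[0,0,0],"hand":0.4},{"dp":[0,0,0],"twist":[0,0,0],"hand":0.4},{"dp":[0,0,0],"twist":[0,0,0],"hand":0.4},{"dp":[0,0,0],"twist":[0,0,0],"hand":0.4},{"dp":[0,0,0],"twist":[0,0,0],"hand":0.4},{"dp":[0,0,0],"twist":[0,0,0],"hand":0.4}]'
```

```text
clock: 36.83
tool_pos: [0.3945, 0.2905, -0.0181]
tool_rot: [0.001, 0.951, 0.308, -0.001]
ft_force: [0.7, -0.3, -1.4]
finger_gap: 0.0367
grasp_force: 51.5
```

```bash
python3 -m inch '[{"dp":[0,0,0.03],"twist":[0,0,0],"hand":0.4},{"dp":[0,0,0.03],"twist":[0,0,0],"hand":0.4},{"dp":[0,0,0.03],"twist":[0,0,0],"hand":0.4},{"dp":[0,0,0],"twist":[0,0,0],"hand":0.4},{"dp":[0,0,0],"twist":[0,0,0],"hand":0.4},{"dp":[0,0,0],"twist":[0,0,0],"hand":0.4},{"dp":[0,0,0],"twist":[0,0,0],"hand":0.4},{"dp":[0,0,0],"twist":[0,0,0],"hand":0.4},{"dp":[0,0,0],"twist":[0,0,0],"hand":0.4},{"dp":[0,0,0],"twist":[0,0,0],"hand":0.4}]'
```

```text
clock: 37.67
tool_pos: [0.3948, 0.2907, -0.0185]
tool_rot: [0.001, 0.951, 0.308, -0.0]
ft_force: [-16.4, -11.2, 33.5]
finger_gap: 0.0369
grasp_force: 55.1
```

Contact is at TCP z ≈ -0.018, so the underside is 20 mm above the TCP, as the stand geometry predicted. I ease off, release and rise.

```bash
python3 -m inch '[{"dp":[0,0,-0.07],"twist":[0,0,0],"hand":0.4},{"dp":[0,0,0],"twist":[0,0,0],"hand":0.4},{"dp":[0,0,0],"twist":[0,0,0],"hand":-0.15},{"dp":[0,0,0],"twist":[0,0,0],"hand":-0.15},{"dp":[0,0,0],"twist":[0,0,0],"hand":-0.15},{"dp":[0,0,-0.2],"twist":[0,0,0],"hand":-0.15},{"dp":[0,0,-0.6],"twist":[0,0,0],"hand":-0.15},{"dp":[0,0,-0.9],"twist":[0,0,0],"hand":-0.15},{"dp":[0,0,-1],"twist":[0,0,0],"hand":-0.15},{"dp":[0,0,-1],"twist":[0,0,0],"hand":-0.41}]'
python3 - <<'E'
from h import *
import pickle
c=viewer.calibration("wrist");im=viewer.snapshot("wrist")[:,:,::-1].copy();cv2.imwrite("pics/w10.png",im);s=viewer.snapshot("scene")[:,:,::-1].copy();cv2.imwrite("pics/s10.png",s)
print("cap pred px wrist",proj(c,np.array([.3944,.2905,.054])),"bottom",proj(c,np.array([.3944,.2905,.002])));g=cv2.cvtColor(im,cv2.COLOR_BGR2GRAY)
u,v=map(int,proj(c,np.array([.3944,.2905,.054])));print(g[max(0,v-50):v+51:6,u-48:u+49:6])
# middle foot grasp pose: same as right-foot grasp pose shifted one pitch left
P0=np.array([0.52165617,-0.28025403,0.15629708]);yaw=np.radians(-6.0)
_,Rt=goal([0,0,0],yaw,np.radians(35))
for y,n in((69.5,"mid"),(-2.9,"left")):
    g0=P0+Rt.apply(np.array([.9,y,144.3])/1000);print(n,"grasp TCP",g0.round(4),"pre(120 back)",(g0+Rt.apply([0,0,-.12])).round(4))
plan(np.array([.45,.15,.26]),goal([0,0,0],np.radians(36),0)[1])
E
```

```text
clock: 38.5
tool_pos: [0.3942, 0.2906, 0.0937]
tool_rot: [0.001, 0.951, 0.308, -0.001]
ft_force: [0.1, -0.0, 0.7]
finger_gap: 0.0592
grasp_force: 0.0
cap pred px wrist (np.float64(257.99223165892903), np.float64(206.4273441963965)) bottom (np.float64(257.88739086884226), np.float64(187.88514728512507))
[[ 53  53 105 197 192 190 192 192 193 193 192 190 190 218  66  54  45]
 [ 54  50 207 191 191 192 193 193 194 194 192 193 189 188 223  48  44]
 [ 55 191 192 193 192 191 193 194 186 193 194 194 191 189 189 140  47]
 [ 51 196 193 191 193 193 147 202 220 225 171 194 193 195 188 194  48]
 [ 75 193 193 194 193 187 173 208 247 232 205 168 193 194 189 189  50]
 [ 97 193 191 192 192 147 247 249 234 250 247 209 193 190 190 187  48]
 [ 80 199 192 193 193 243 223  73  81  77 105 247 191 189 189 177  48]
 [ 53 172 193 192 191 247  73  78  79  78  78 250 197 188 190 125  45]
 [ 52 154 195 192 189 249  77  78  79  78  77 230 210 190 194 138  49]
 [ 53  68 156 192 191 189  70  76  76  76  75 250 188 190 112  49  49]
 [ 49  50 133 165 193 189 167  73  75  74 127 196 195 121  90  47  45]
 [ 49  51  52 112 147 197 197 189 171 185 201 174 133  86  48  46  44]
 [ 49  52  52  54  49 139 158 146 143 140 150 123  45  47  44  44  42]
 [ 48  50  54  53  52  50  49  48  47  53  51  52  45  45  41  45  41]
 [ 49  50  52  51  52  51  50  49  49  52  50  44  44  41  40  42  37]
 [ 50  51  48  50  52  49  46  48  50  47  49  41  40  39  42  42  40]
 [ 47  47  48  47  49  49  45  47  48  48  46  42  38  39  39  38  38]]
mid grasp TCP [ 0.5974 -0.3581  0.0386] pre(120 back) [ 0.529  -0.3509  0.1369]
left grasp TCP [ 0.605  -0.2861  0.0386] pre(120 back) [ 0.5366 -0.2789  0.1369]
now [0.3963 0.292  0.0977] t 38.6
dp before turn (units30) [-1.3    4.893 -5.407] twist(units5) [ 0.023 -0.063 -0.013] dp after turn [-1.335  4.881 -5.41 ]
```

The worn foot stands upright in the middle of the dish. I return over the bath to the middle foot.

```bash
python3 -m inch '[{"dp":[0,0,-1],"twist":[0,0,0],"hand":-0.41},{"dp":[0,0,-1],"twist":[0,0,0],"hand":-0.41},{"dp":[0,0,-1],"twist":[0,0,0],"hand":-0.41},{"dp":[0,0,-1],"twist":[0,0,0],"hand":-0.41},{"dp":[-0.3,0.5,-0.5],"twist":[0,0,0],"hand":-0.41},{"dp":[-0.54,1,-0.1],"twist":[0,0,0],"hand":-0.41},{"dp":[-0.54,1,-0.1],"twist":[0,0,0],"hand":-0.41},{"dp":[-0.54,1,-0.1],"twist":[0,0,0],"hand":-0.41},{"dp":[-0.54,1,-0.1],"twist":[0,0,0],"hand":-0.41},{"dp":[-0.54,1,0],"twist":[0,0,0],"hand":-0.41}]' 50
python3 -m inch '[{"dp":[-0.54,1,0],"twist":[0,0,0],"hand":-0.41},{"dp":[-0.54,1,0],"twist":[0,0,0],"hand":-0.41},{"dp":[-0.54,1,0],"twist":[0,0,0],"hand":-0.41},{"dp":[-0.54,1,0],"twist":[0,0,0],"hand":-0.41},{"dp":[-0.54,1,0],"twist":[0,0,0],"hand":-0.41},{"dp":[-0.54,1,0],"twist":[0,0,0],"hand":-0.41},{"dp":[-0.54,1,0],"twist":[0,0,0],"hand":-0.41},{"dp":[-0.54,1,0],"twist":[0,0,0],"hand":-0.41},{"dp":[-0.54,1,0],"twist":[0,0,0],"hand":-0.41},{"dp":[-0.54,1,0],"twist":[0,0,0],"hand":-0.41}]'
python3 - <<'E'
from h import *
plan(*goal([.495,-.347,.20],np.radians(-6),np.radians(35)))
E
```

```text
clock: 39.43
tool_pos: [0.4184, 0.1033, 0.2402]
tool_rot: [0.001, 0.951, 0.309, -0.0]
ft_force: [0.7, -0.4, 0.2]
finger_gap: 0.0601
grasp_force: 0.0
clock: 40.27
tool_pos: [0.4632, -0.2351, 0.2403]
tool_rot: [0.001, 0.951, 0.308, -0.0]
ft_force: [0.4, 0.7, 0.1]
finger_gap: 0.0601
grasp_force: 0.0
now [ 0.4632 -0.2351  0.2403] t 40.27
dp before turn (units30) [-1.328  3.641  1.351] twist(units5) [-2.536  6.691  8.124] dp after turn [0.412 3.6   1.928]
```

```bash
python3 -m inch '[{"dp":[-0.14,0.42,0.15],"twist":[-0.282,0.743,0.903],"hand":-0.41},{"dp":[-0.12,0.42,0.15],"twist":[-0.282,0.743,0.903],"hand":-0.41},{"dp":[-0.09,0.42,0.15],"twist":[-0.282,0.743,0.903],"hand":-0.41},{"dp":[-0.07,0.42,0.17],"twist":[-0.282,0.743,0.903],"hand":-0.41},{"dp":[-0.05,0.42,0.18],"twist":[-0.282,0.743,0.903],"hand":-0.41},{"dp":[-0.03,0.42,0.2],"twist":[-0.282,0.743,0.903],"hand":-0.41},{"dp":[0,0.42,0.2],"twist":[-0.282,0.743,0.903],"hand":-0.41},{"dp":[0.02,0.42,0.2],"twist":[-0.282,0.743,0.903],"hand":-0.41},{"dp":[0.04,0.42,0.2],"twist":[-0.282,0.743,0.903],"hand":-0.41},{"dp":[0,0,0],"twist":[0,0,0],"hand":-0.41}]' >/dev/null
python3 - <<'E'
from h import *
plan(*goal([.5974,-.3581,.0386],np.radians(-6),np.radians(35)))
E
```

```text
now [ 0.4975 -0.3464  0.1961] t 41.1
dp before turn (units30) [-0.268  0.037  6.224] twist(units5) [ 0.01  -0.005 -0.073] dp after turn [-0.266  0.041  6.224]
```

```bash
python3 -m inch '[{"dp":[-0.26,0.04,0.3],"twist":[0,0,-0.07],"hand":-0.41},{"dp":[0,0,0.85],"twist":[0,0,0],"hand":-0.41},{"dp":[0,0,0.85],"twist":[0,0,0],"hand":-0.41},{"dp":[0,0,0.85],"twist":[0,0,0],"hand":-0.41},{"dp":[0,0,0.85],"twist":[0,0,0],"hand":-0.41},{"dp":[0,0,0.85],"twist":[0,0,0],"hand":-0.41},{"dp":[0,0,0.85],"twist":[0,0,0],"hand":-0.41},{"dp":[0,0,0.5],"twist":[0,0,0],"hand":-0.41},{"dp":[0,0,0.25],"twist":[0,0,0],"hand":-0.41},{"dp":[0,0,0.07],"twist":[0,0,0],"hand":-0.41}]'; python3 st.py 2
```

```text
clock: 41.93
tool_pos: [0.599, -0.3563, 0.0398]
tool_rot: [0.016, 0.953, -0.045, 0.299]
ft_force: [-0.5, -0.5, -0.6]
finger_gap: 0.0603
grasp_force: 0.0
t 41.98 F tool [-0.7   0.07  0.18] sd [0.04 0.49 0.07] adv mm from ref [  2.51  67.89 143.99] axis [ 0.568 -0.058 -0.821] gap 0.06 grip 0.0
```

```bash
python3 - <<'E'
from h import *
plan(*goal([.5974,-.3581,.0386],np.radians(-6),np.radians(35)))
E
```

```text
now [ 0.5989 -0.3567  0.0407] t 41.98
dp before turn (units30) [-0.077  0.05   0.03 ] twist(units5) [-0.013  0.022  0.096] dp after turn [-0.076  0.051  0.03 ]
```

```bash
python3 -m inch '[{"dp":[-0.07,0.05,0.03],"twist":[0,0.02,0.09],"hand":-0.2},{"dp":[0,0,0],"twist":[0,0,0],"hand":0},{"dp":[0,0,0],"twist":[0,0,0],"hand":0.4},{"dp":[0,0,0],"twist":[0,0,0],"hand":0.4},{"dp":[0,0,0],"twist":[0,0,0],"hand":0.4},{"dp":[0,0,0],"twist":[0,0,0],"hand":0.4},{"dp":[0,0,-0.05],"twist":[0,0,0],"hand":0.4},{"dp":[0,0,-0.25],"twist":[0,0,0],"hand":0.4},{"dp":[0,0,-0.5],"twist":[0,0,0],"hand":0.4},{"dp":[0,0,-0.8],"twist":[0,0,0],"hand":0.4}]' 50
python3 -m inch '[{"dp":[0,0,-0.9],"twist":[0,0,0],"hand":0.4},{"dp":[0,0,-0.9],"twist":[0,0,0],"hand":0.4},{"dp":[0,0,-0.9],"twist":[0,0,0],"hand":0.4},{"dp":[0,0,-0.9],"twist":[0,0,0],"hand":0.4},{"dp":[0,0,-0.9],"twist":[0,0,0],"hand":0.4},{"dp":[0,0,0],"twist":[0,-1,0],"hand":0.4},{"dp":[0,0,0],"twist":[0,-1,0],"hand":0.4},{"dp":[0,0,0],"twist":[0,-1,0],"hand":0.4},{"dp":[0,0,0],"twist":[0,-1,0],"hand":0.4},{"dp":[0,0,0],"twist":[0,-1,0],"hand":0.4}]'
python3 - <<'E'
from h import *
ce=np.array([.403,-.2655]);yv=np.array([.523,.853])
ty=np.degrees(np.arctan2(-.523,.853));print("tray yaw",ty)
for s,n in((-.042,"B"),(.025,"A")):
    q=ce+s*yv
    for dy in (0,):
        # tool y along tray x: tool x direction along +/- tray y
        for tx in (ty+90,ty-90): print(n,q.round(4),"toolx yaw",tx); plan(*goal([*q,.12],np.radians(tx),0))
print(pose()[2]["joint_pos"])
E
```

```text
clock: 42.82
tool_pos: [0.569, -0.3553, 0.0777]
tool_rot: [0.015, 0.952, -0.051, 0.3]
ft_force: [0.4, 0.2, -0.5]
finger_gap: 0.0369
grasp_force: 50.5
clock: 43.65
tool_pos: [0.4921, -0.3481, 0.1907]
tool_rot: [0.005, 0.995, -0.053, 0.086]
ft_force: [-0.4, -0.1, -2.7]
finger_gap: 0.0367
grasp_force: 50.6
tray yaw -31.513716270440074
B [ 0.381  -0.3013] toolx yaw 58.48628372955993
now [ 0.4921 -0.3481  0.1907] t 43.65
dp before turn (units30) [-4.196 -1.156  1.659] twist(units5) [  1.13   -1.759 -12.893] dp after turn [-0.606 -3.971  2.358]
B [ 0.381  -0.3013] toolx yaw -121.51371627044007
now [ 0.4921 -0.3481  0.1907] t 43.65
dp before turn (units30) [-4.196 -1.156  1.659] twist(units5) [-1.985 -1.275 23.007] dp after turn [0.606 3.971 2.358]
A [ 0.4161 -0.2442] toolx yaw 58.48628372955993
now [ 0.4921 -0.3481  0.1907] t 43.65
dp before turn (units30) [-3.253 -3.175  1.821] twist(units5) [  1.13   -1.759 -12.893] dp after turn [ 1.628 -3.971  2.358]
A [ 0.4161 -0.2442] toolx yaw -121.51371627044007
now [ 0.4921 -0.3481  0.1907] t 43.65
dp before turn (units30) [-3.253 -3.175  1.821] twist(units5) [-1.985 -1.275 23.007] dp after turn [-1.628  3.971  2.358]
[-0.70877846 -0.14011667  1.72429363  0.09770425  1.41445576  0.96101803]
```

```bash
python3 -m inch '[{"dp":[0,0,0],"twist":[0,-1,0],"hand":0.4},{"dp":[-0.4,-0.3,0],"twist":[0,-1,0],"hand":0.4},{"dp":[-0.6,-0.7,0],"twist":[0,0,0],"hand":0.4},{"dp":[-0.6,-0.8,0],"twist":[0,0,0],"hand":0.4},{"dp":[-0.5,-0.8,0],"twist":[0,0,0],"hand":0.4},{"dp":[-0.3,-0.7,0],"twist":[0,0,0],"hand":0.4},{"dp":[0,-0.3,0.3],"twist":[0,0,0],"hand":0.4},{"dp":[0,0,0.8],"twist":[0,0,0],"hand":0.4},{"dp":[0,0,0.8],"twist":[0,0,0],"hand":0.4},{"dp":[0,0,0.2],"twist":[0,0,0],"hand":0.4}]'
python3 - <<'E'
from h import *
plan(*goal([.4197,-.2382,0.0],np.radians(-6),0))
c=viewer.calibration("wrist");im=viewer.snapshot("wrist")[:,:,::-1].copy();cv2.imwrite("pics/w11.png",im)
h=cv2.cvtColor(im,cv2.COLOR_BGR2HSV);m=cv2.inRange(h,(100,150,40),(125,255,255))
k=max(cv2.findContours(m,0,1)[0],key=cv2.contourArea);ap=cv2.approxPolyDP(cv2.convexHull(k),3,True)[:,0];print("tray wrist",[(p.tolist(),onz(c,*p,.014)[:2].round(3).tolist()) for p in ap])
E
```

```text
clock: 44.48
tool_pos: [0.4313, -0.2321, 0.1219]
tool_rot: [-0.001, 0.999, -0.053, -0.001]
ft_force: [0.9, 0.6, -1.7]
finger_gap: 0.0367
grasp_force: 50.6
now [ 0.4313 -0.2321  0.1219] t 44.48
dp before turn (units30) [-0.357  0.252  4.064] twist(units5) [-0.021  0.019 -0.017] dp after turn [-0.364  0.244  4.064]
tray wrist [([242, 116], [0.501, -0.223]), ([388, 188], [0.412, -0.367]), ([334, 271], [0.317, -0.308]), ([197, 218], [0.399, -0.161])]
```

```bash
python3 -m inch '[{"dp":[-0.18,0.12,0.3],"twist":[0,0,0],"hand":0.4},{"dp":[-0.18,0.12,0.7],"twist":[0,0,0],"hand":0.4},{"dp":[0,0,0.8],"twist":[0,0,0],"hand":0.4},{"dp":[0,0,0.8],"twist":[0,0,0],"hand":0.4},{"dp":[0,0,0.8],"twist":[0,0,0],"hand":0.4},{"dp":[0,0,0.5],"twist":[0,0,0],"hand":0.4},{"dp":[0,0,0.3],"twist":[0,0,0],"hand":0.4},{"dp":[0,0,0.15],"twist":[0,0,0],"hand":0.4},{"dp":[0,0,0.1],"twist":[0,0,0],"hand":0.4},{"dp":[0,0,0],"twist":[0,0,0],"hand":0.4}]'; python3 st.py 2
```

```text
clock: 45.37
tool_pos: [0.4216, -0.239, -0.0078]
tool_rot: [-0.0, 0.999, -0.053, 0.001]
ft_force: [0.6, -0.4, -1.3]
finger_gap: 0.0368
grasp_force: 50.6
t 45.42 F tool [ 0.52 -0.01  1.37] sd [0.15 0.33 0.09] adv mm from ref [-104.19  -30.34  163.88] axis [ 0.002  0.    -1.   ] gap 0.0368 grip 50.6
```

```bash
python3 -m inch '[{"dp":[-0.05,0,0.15],"twist":[0,0,0],"hand":0.4},{"dp":[0,0,0.08],"twist":[0,0,0],"hand":0.4},{"dp":[0,0,0.04],"twist":[0,0,0],"hand":0.4},{"dp":[0,0,0.03],"twist":[0,0,0],"hand":0.4},{"dp":[0,0,0.02],"twist":[0,0,0],"hand":0.4},{"dp":[0,0,0],"twist":[0,0,0],"hand":0.4},{"dp":[0,0,0],"twist":[0,0,0],"hand":0.4},{"dp":[0,0,0],"twist":[0,0,0],"hand":0.4},{"dp":[0,0,0],"twist":[0,0,0],"hand":0.4},{"dp":[0,0,0],"twist":[0,0,0],"hand":0.4}]'
```

```text
clock: 46.25
tool_pos: [0.4201, -0.2387, -0.0155]
tool_rot: [-0.0, 0.999, -0.053, 0.001]
ft_force: [-15.6, 9.7, 33.8]
finger_gap: 0.0369
grasp_force: 54.4
```

```bash
python3 -m inch '[{"dp":[0,0,-0.06],"twist":[0,0,0],"hand":0.4},{"dp":[0,0,0],"twist":[0,0,0],"hand":0.4},{"dp":[0,0,0],"twist":[0,0,0],"hand":-0.15},{"dp":[0,0,0],"twist":[0,0,0],"hand":-0.15},{"dp":[0,0,0],"twist":[0,0,0],"hand":-0.15},{"dp":[0,0,-0.2],"twist":[0,0,0],"hand":-0.15},{"dp":[0,0,-0.6],"twist":[0,0,0],"hand":-0.15},{"dp":[0,0,-0.9],"twist":[0,0,0],"hand":-0.15},{"dp":[0,0,-1],"twist":[0,0,0],"hand":-0.15},{"dp":[0,0,-1],"twist":[0,0,0],"hand":-0.41}]'
python3 -m inch '[{"dp":[0,0,-1],"twist":[0,0,0],"hand":-0.41},{"dp":[0,0,-1],"twist":[0,0,0],"hand":-0.41},{"dp":[0.5,0.3,-1],"twist":[0,0.8,0],"hand":-0.41},{"dp":[0.5,0.3,0],"twist":[0,1,0],"hand":-0.41},{"dp":[0.4,0.2,0],"twist":[0,1,0],"hand":-0.41},{"dp":[0.4,0.2,0],"twist":[0,1,0],"hand":-0.41},{"dp":[0.3,0.2,0],"twist":[0,1,0],"hand":-0.41},{"dp":[0,0.1,0],"twist":[0,1,0],"hand":-0.41},{"dp":[0,0,0],"twist":[0,1,0],"hand":-0.41},{"dp":[0,0,0],"twist":[0,0.2,0],"hand":-0.41}]'
python3 - <<'E'
from h import *
G=np.array([.605,-.2861,.0386]);p,Rg=goal(G,np.radians(-6),np.radians(35));plan(p,Rg)
c=viewer.calibration("wrist");im=viewer.snapshot("wrist")[:,:,::-1].copy();cv2.imwrite("pics/w12.png",im)
print(pose()[0])
print([np.round(k,1).tolist() for k in caps(im,(180,330,120,228))],"pred left cap",proj(c,np.array([.5669,-.2823,.093])))
t=viewer.snapshot("top")[:,:,::-1].copy();cv2.imwrite("pics/t12.png",t);ct=viewer.calibration("top");u,v=map(int,proj(ct,np.array([.4197,-.2382,.055])));g=cv2.cvtColor(t,cv2.COLOR_BGR2GRAY);print(u,v);print(g[v-12:v+13:2,u-12:u+13:2])
E
```

```text
clock: 47.08
tool_pos: [0.4193, -0.2383, 0.0963]
tool_rot: [-0.0, 0.999, -0.053, 0.0]
ft_force: [0.4, 0.1, 0.5]
finger_gap: 0.0592
grasp_force: 0.0
clock: 47.92
tool_pos: [0.476, -0.2839, 0.1929]
tool_rot: [0.016, 0.952, -0.051, 0.303]
ft_force: [-0.8, 0.4, -1.1]
finger_gap: 0.06
grasp_force: 0.0
now [ 0.476  -0.2839  0.1929] t 47.92
dp before turn (units30) [ 0.527 -0.381  6.673] twist(units5) [ 0.007 -0.056 -0.031] dp after turn [ 0.561 -0.375  6.671]
[ 0.47589314 -0.28388419  0.19304757]
[[233.5, 189.5, 120.1, 206.6], [248.5, 163.6, 22.4, 23.3]] pred left cap (np.float64(248.54111061563634), np.float64(163.52780199848013))
324 215
[[ 17  23  66  89 104 103  93  71  63  59  25  11  55]
 [ 18  54  79  98 106 105 105 100  81  66  46  28  39]
 [ 33  73  92 103 104 105 104 106 105  97  72  45  37]
 [ 61  83 103 104 104 103 105 105 105 105  76  50  46]
 [ 84 100 106 105 104 156 186 173 128  99  59  49  41]
 [ 99 104 106 105 144 216 169 146 157 107  50  47  50]
 [133 106 107 104 176 183  45  36 112 124  51  37  57]
 [116 105 105  97 149 176  56  46 126 120  65  53  78]
 [107 107 108 100  90 137 120  98 129 104  68  72  85]
 [105 106 106 105  80  67  71  68  71  98  81  70  93]
 [ 99 105 107 104  84  61  59  58  68  99 102  99 100]
 [ 52  85 100 106  99  71  61  58  76 100 102 102 101]
 [ 14  33  65  94 101  95  76  70  93 102 102 101 101]]
```

```bash
python3 -m inch '[{"dp":[0.28,-0.19,0.2],"twist":[0,-0.05,-0.03],"hand":-0.41},{"dp":[0.28,-0.19,0.3],"twist":[0,0,0],"hand":-0.41},{"dp":[0,0,0.9],"twist":[0,0,0],"hand":-0.41},{"dp":[0,0,0.9],"twist":[0,0,0],"hand":-0.41},{"dp":[0,0,0.9],"twist":[0,0,0],"hand":-0.41},{"dp":[0,0,0.9],"twist":[0,0,0],"hand":-0.41},{"dp":[0,0,0.9],"twist":[0,0,0],"hand":-0.41},{"dp":[0,0,0.85],"twist":[0,0,0],"hand":-0.41},{"dp":[0,0,0.6],"twist":[0,0,0],"hand":-0.41},{"dp":[0,0,0.2],"twist":[0,0,0],"hand":-0.41}]'
python3 - <<'E'
from h import *
viewer.snapshot("top");plan(*goal([.605,-.2861,.0386],np.radians(-6),np.radians(35)))
E
```

```text
clock: 48.85
tool_pos: [0.6063, -0.2849, 0.0366]
tool_rot: [0.015, 0.954, -0.049, 0.297]
ft_force: [-0.4, -0.4, -0.7]
finger_gap: 0.0601
grasp_force: 0.0
now [ 0.6061 -0.2849  0.037 ] t 48.9
dp before turn (units30) [ 0.003  0.042 -0.063] twist(units5) [-0.026  0.082  0.021] dp after turn [ 0.004  0.042 -0.063]
```

Aligned to about 2 mm. Correct, close, lift and turn upright.

```bash
python3 -m inch '[{"dp":[0,0.04,-0.06],"twist":[-0.02,0.08,0.02],"hand":-0.2},{"dp":[0,0,0],"twist":[0,0,0],"hand":0},{"dp":[0,0,0],"twist":[0,0,0],"hand":0.4},{"dp":[0,0,0],"twist":[0,0,0],"hand":0.4},{"dp":[0,0,0],"twist":[0,0,0],"hand":0.4},{"dp":[0,0,0],"twist":[0,0,0],"hand":0.4},{"dp":[0,0,-0.05],"twist":[0,0,0],"hand":0.4},{"dp":[0,0,-0.25],"twist":[0,0,0],"hand":0.4},{"dp":[0,0,-0.5],"twist":[0,0,0],"hand":0.4},{"dp":[0,0,-0.8],"twist":[0,0,0],"hand":0.4}]' 50
python3 -m inch '[{"dp":[0,0,-0.9],"twist":[0,0,0],"hand":0.4},{"dp":[0,0,-0.9],"twist":[0,0,0],"hand":0.4},{"dp":[0,0,-0.9],"twist":[0,0,0],"hand":0.4},{"dp":[0,0,-0.9],"twist":[0,0,0],"hand":0.4},{"dp":[0,0,-0.9],"twist":[0,0,0],"hand":0.4},{"dp":[0,0,0],"twist":[0,-1,0],"hand":0.4},{"dp":[0,0,0],"twist":[0,-1,0],"hand":0.4},{"dp":[0,0,0],"twist":[0,-1,0],"hand":0.4},{"dp":[0,0,0],"twist":[0,-1,0],"hand":0.4},{"dp":[0,0,0],"twist":[0,-1,0],"hand":0.4}]'
python3 - <<'E'
from h import *
plan(*goal([.3795,-.3039,0.12],np.radians(-6),0))
E
```

```text
clock: 49.73
tool_pos: [0.5757, -0.2836, 0.0792]
tool_rot: [0.016, 0.952, -0.051, 0.301]
ft_force: [0.4, -0.6, -2.4]
finger_gap: 0.0367
grasp_force: 50.9
clock: 50.57
tool_pos: [0.4987, -0.2761, 0.1919]
tool_rot: [0.006, 0.995, -0.053, 0.088]
ft_force: [-0.3, 0.3, -1.7]
finger_gap: 0.0367
grasp_force: 51.1
now [ 0.4987 -0.2761  0.1919] t 50.57
dp before turn (units30) [-4.212  1.342  1.691] twist(units5) [ 0.039 -2.014 -0.031] dp after turn [-3.855  1.338  2.397]
```

```bash
python3 -m inch '[{"dp":[0,0,0],"twist":[0.02,-1,0],"hand":0.4},{"dp":[-0.3,0.1,0],"twist":[0.02,-1,-0.03],"hand":0.4},{"dp":[-0.7,0.25,0],"twist":[0,0,0],"hand":0.4},{"dp":[-0.8,0.28,0],"twist":[0,0,0],"hand":0.4},{"dp":[-0.8,0.28,0],"twist":[0,0,0],"hand":0.4},{"dp":[-0.8,0.28,0],"twist":[0,0,0],"hand":0.4},{"dp":[-0.4,0.14,0.4],"twist":[0,0,0],"hand":0.4},{"dp":[0,0,0.8],"twist":[0,0,0],"hand":0.4},{"dp":[0,0,0.8],"twist":[0,0,0],"hand":0.4},{"dp":[0,0,0.3],"twist":[0,0,0],"hand":0.4}]'
python3 - <<'E'
from h import *
plan(*goal([.3795,-.3039,0.0],np.radians(-6),0))
E
```

```text
clock: 51.4
tool_pos: [0.3806, -0.303, 0.1177]
tool_rot: [-0.001, 0.999, -0.052, 0.001]
ft_force: [-0.1, 1.6, -3.2]
finger_gap: 0.0365
grasp_force: 51.1
now [ 0.3806 -0.303   0.1177] t 51.4
dp before turn (units30) [-0.041  0.046  3.925] twist(units5) [-0.035 -0.025  0.001] dp after turn [-0.033  0.034  3.925]
```

```bash
python3 -m inch '[{"dp":[-0.03,0.03,0.5],"twist":[-0.03,-0.02,0],"hand":0.4},{"dp":[0,0,0.8],"twist":[0,0,0],"hand":0.4},{"dp":[0,0,0.9],"twist":[0,0,0],"hand":0.4},{"dp":[0,0,0.8],"twist":[0,0,0],"hand":0.4},{"dp":[0,0,0.6],"twist":[0,0,0],"hand":0.4},{"dp":[0,0,0.3],"twist":[0,0,0],"hand":0.4},{"dp":[0,0,0.25],"twist":[0,0,0],"hand":0.4},{"dp":[0,0,0],"twist":[0,0,0],"hand":0.4},{"dp":[0,0,0],"twist":[0,0,0],"hand":0.4},{"dp":[0,0,0],"twist":[0,0,0],"hand":0.4}]'
```

```text
clock: 52.23
tool_pos: [0.3819, -0.3048, -0.003]
tool_rot: [0.001, 0.999, -0.052, 0.002]
ft_force: [0.6, -0.0, -2.4]
finger_gap: 0.0367
grasp_force: 51.1
```

```bash
python3 -m inch '[{"dp":[-0.05,0,0.15],"twist":[0,-0.02,0],"hand":0.4},{"dp":[0,0,0.1],"twist":[0,0,0],"hand":0.4},{"dp":[0,0,0.07],"twist":[0,0,0],"hand":0.4},{"dp":[0,0,0.05],"twist":[0,0,0],"hand":0.4},{"dp":[0,0,0.02],"twist":[0,0,0],"hand":0.4},{"dp":[0,0,0],"twist":[0,0,0],"hand":0.4},{"dp":[0,0,0],"twist":[0,0,0],"hand":0.4},{"dp":[0,0,0],"twist":[0,0,0],"hand":0.4},{"dp":[0,0,0],"twist":[0,0,0],"hand":0.4},{"dp":[0,0,0],"twist":[0,0,0],"hand":0.4}]'
```

```text
clock: 53.07
tool_pos: [0.38, -0.3043, -0.0134]
tool_rot: [0.0, 0.999, -0.052, 0.0]
ft_force: [-16.8, 14.3, 38.8]
finger_gap: 0.0365
grasp_force: 55.4
```

```bash
python3 -m inch '[{"dp":[0,0,0.03],"twist":[0,0,0],"hand":0.4},{"dp":[0,0,0.01],"twist":[0,0,0],"hand":0.4},{"dp":[0,0,0],"twist":[0,0,0],"hand":0.4},{"dp":[0,0,0],"twist":[0,0,0],"hand":0.4},{"dp":[0,0,0],"twist":[0,0,0],"hand":0.4},{"dp":[0,0,0],"twist":[0,0,0],"hand":0.4},{"dp":[0,0,0],"twist":[0,0,0],"hand":0.4},{"dp":[0,0,0],"twist":[0,0,0],"hand":0.4},{"dp":[0,0,0],"twist":[0,0,0],"hand":0.4},{"dp":[0,0,0],"twist":[0,0,0],"hand":0.4}]'
```

```text
clock: 53.9
tool_pos: [0.3801, -0.3044, -0.0135]
tool_rot: [0.0, 0.999, -0.052, 0.0]
ft_force: [-25.1, 20.3, 55.1]
finger_gap: 0.0366
grasp_force: 57.2
```

```bash
python3 -m inch '[{"dp":[0,0,-0.05],"twist":[0,0,0],"hand":0.4},{"dp":[0,0,-0.05],"twist":[0,0,0],"hand":0.4},{"dp":[0,0,0],"twist":[0,0,0],"hand":0.4},{"dp":[0,0,0],"twist":[0,0,0],"hand":0.4},{"dp":[0,0,0],"twist":[0,0,0],"hand":0.4},{"dp":[0,0,0],"twist":[0,0,0],"hand":0.4},{"dp":[0,0,0],"twist":[0,0,0],"hand":0.4},{"dp":[0,0,0],"twist":[0,0,0],"hand":0.4},{"dp":[0,0,0],"twist":[0,0,0],"hand":0.4},{"dp":[0,0,0],"twist":[0,0,0],"hand":0.4}]'
python3 - <<'E'
from h import *
c=viewer.calibration("wrist");im=viewer.snapshot("wrist")[:,:,::-1].copy();cv2.imwrite("pics/w13.png",im)
t=viewer.snapshot("top")[:,:,::-1].copy();cv2.imwrite("pics/t13.png",t)
h=cv2.cvtColor(im,cv2.COLOR_BGR2HSV);m=cv2.inRange(h,(100,150,40),(125,255,255))
k=np.vstack([k for k in cv2.findContours(m,0,1)[0] if cv2.contourArea(k)>30]);ap=cv2.approxPolyDP(cv2.convexHull(k),3,True)[:,0];print("tray",[(p.tolist(),onz(c,*p,.014)[:2].round(3).tolist()) for p in ap])
E
```

```text
clock: 54.73
tool_pos: [0.3801, -0.3045, -0.0134]
tool_rot: [0.001, 0.999, -0.052, 0.001]
ft_force: [-5.4, 4.8, 13.5]
finger_gap: 0.0368
grasp_force: 52.7
tray [([368, 184], [0.412, -0.367]), ([278, 328], [0.321, -0.311]), ([260, 334], [0.317, -0.299]), ([225, 326], [0.326, -0.277]), ([6, 239], [0.4, -0.161]), ([57, 30], [0.5, -0.224])]
```

Tray unmoved and level contact. Release and rise.

```bash
python3 -m inch '[{"dp":[0,0,-0.025],"twist":[0,0,0],"hand":0.4},{"dp":[0,0,0],"twist":[0,0,0],"hand":0.4},{"dp":[0,0,0],"twist":[0,0,0],"hand":-0.15},{"dp":[0,0,0],"twist":[0,0,0],"hand":-0.15},{"dp":[0,0,0],"twist":[0,0,0],"hand":-0.15},{"dp":[0,0,-0.2],"twist":[0,0,0],"hand":-0.15},{"dp":[0,0,-0.6],"twist":[0,0,0],"hand":-0.15},{"dp":[0,0,-0.9],"twist":[0,0,0],"hand":-0.15},{"dp":[0,0,-1],"twist":[0,0,0],"hand":-0.15},{"dp":[0,0,-1],"twist":[0,0,0],"hand":-0.15}]'
python3 -m inch '[{"dp":[0,0,-1],"twist":[0,0,0],"hand":-0.15},{"dp":[0,0,-1],"twist":[0,0,0],"hand":-0.15},{"dp":[0,0,-0.5],"twist":[0,0,0],"hand":-0.15},{"dp":[0,0,0],"twist":[0,0,0],"hand":-0.15},{"dp":[0,0,0],"twist":[0,0,0],"hand":-0.15},{"dp":[0,0,0],"twist":[0,0,0],"hand":-0.15},{"dp":[0,0,0],"twist":[0,0,0],"hand":-0.15},{"dp":[0,0,0],"twist":[0,0,0],"hand":-0.15},{"dp":[0,0,0],"twist":[0,0,0],"hand":-0.15},{"dp":[0,0,0],"twist":[0,0,0],"hand":-0.15}]'
python3 - <<'E'
from h import *
c=viewer.calibration("wrist");im=viewer.snapshot("wrist")[:,:,::-1].copy();cv2.imwrite("pics/w14.png",im)
g=cv2.cvtColor(im,cv2.COLOR_BGR2GRAY)
for n,q in(("A",(.4197,-.2382)),("B",(.3800,-.3044))):
    u,v=proj(c,np.array([*q,.055]));b=proj(c,np.array([*q,.003]));print(n,"cap pred",round(u),round(v),"base",np.round(b))
    u,v=int(u),int(v);print(g[max(v-30,0):v+31:5,u-30:u+31:5])
a,b=cv2.imread("pics/top0.png",0).astype(int),cv2.cvtColor(viewer.snapshot("top"),cv2.COLOR_RGB2GRAY).astype(int)
for n,(u,v) in dict(bottle=(206,188),beaker=(157,196),stopper=(374,214),dish2=(172,222)).items():print(n,abs(a-b)[v-9:v+10,u-9:u+10].mean().round(1))
E
```

```text
clock: 55.67
tool_pos: [0.3795, -0.3038, 0.099]
tool_rot: [0.0, 0.999, -0.052, 0.0]
ft_force: [-0.3, -0.2, -0.9]
finger_gap: 0.0492
grasp_force: 0.0
clock: 56.5
tool_pos: [0.3796, -0.304, 0.172]
tool_rot: [0.0, 0.999, -0.052, -0.0]
ft_force: [-1.2, 0.7, 0.1]
finger_gap: 0.049
grasp_force: 0.0
A cap pred 192 150 base [201. 144.]
[[ 70  87 133 132 129 131 133 133 131 132 131 133 132]
 [ 69 100 131 132 132 132 130 133 132 132 132 133 132]
 [ 87 131 131 131 133 131 147 191 197 142 129 131 130]
 [ 96 132 131 132 155 248 248 248 248 163 154 134 133]
 [113 131 132 130 248 106  70  66 186 248 130 114 134]
 [132 133 131 187 130  74  75  73  71 246 204 104 132]
 [132 132 134 179  70  73  72  69  72 157 237  89 130]
 [130 130 133 132 122  72  73  71  71 147 171  88  98]
 [131 132 132 132 174  83  70  70 104 193  89  91  90]
 [131 131 131 131 131 148 175 176 153  91  90  90  88]
 [131 131 131 131 131 132 131  94  91  87  90  89  91]
 [110 106 128 133 132 132 131 131  87  91  89  89  88]
 [ 50 114 120 100 127 130 132 130 127  93  87  89  92]]
B cap pred 259 181 base [259. 170.]
[[131 130 131 128 129 128 129 129 128 131 129 128 128]
 [131 129 129 130 126 127 126 127 127 129 128 128 128]
 [129 130 129 129 128 218 223 205 121 128 129 127 129]
 [131 129 129 123 202 247 247 247 177 125 131 130 127]
 [130 129 130 158 247 167  74 148 248 146 130 130 117]
 [128 130 129 249 153  75  75  72 133 249 127 129 120]
 [130 130 128 249  72  71  72  73  67 249 124 108  97]
 [127 130 129 243  75  74  73  74  67 206 117 122  45]
 [131 129 126 131 233  72  72  68 155  94  81  84  51]
 [126 128 128 129 128 151 127 134  87  90 110  49  53]
 [129 128 126 127 128 111  87  87  87  74  69  56  52]
 [103 108 129 128 125 128 101  88  85 108  51  55  52]
 [ 54 114 110 102 125 129 128 121  99  62  53  56  54]]
bottle 1.2
beaker 1.8
stopper 89.0
dish2 1.6
```

```bash
python3 - <<'E'
from h import *
import pickle
c1=pickle.load(open("w1.pkl","rb"));p=onz(c1,430,326,.022);ct=viewer.calibration("top");p0=onz(ct,374,214.5,.022);print("stopper w1",p.round(3),"top0",p0.round(3))
c=viewer.calibration("wrist");u,v=map(int,proj(c,p0));print(u,v)
g=cv2.imread("pics/w14.png",0);m=cv2.inRange(g[max(v-40,0):v+41,u-40:u+41],150,255)
for k in cv2.findContours(m,0,1)[0]:
    if cv2.contourArea(k)>40: b=cv2.boundingRect(k);uu,vv=b[0]+b[2]/2+u-40,b[1]+b[3]/2+max(v-40,0);print(b,onz(c,uu,vv,.011).round(3))
s0=cv2.imread("pics/scene0.png",0).astype(int);s=cv2.cvtColor(viewer.snapshot("scene"),cv2.COLOR_RGB2GRAY).astype(int);cs=viewer.calibration("scene");u,v=map(int,proj(cs,p0));print("scene diff",abs(s-s0)[v-5:v+6,u-5:u+6].mean())
E
```

```text
stopper w1 [ 0.423 -0.451  0.022] top0 [ 0.419 -0.458  0.022]
390 126
(27, 29, 20, 20) [ 0.42  -0.459  0.011]
scene diff 8.49586776859504
```

Stopper still at (0.420, -0.459), so it has not moved; the arm was just covering it in the top view. Handing in.

```bash
python3 -c "
from rig import env
print(env.finish_job())"
```

```text
the job is handed in; nothing more can be done
None
```

The job is handed in at about 57 s: pressed left to right, the left foot (14.3 N) and the middle foot (13.4 N) were sound and now stand upright in the tray, the right foot (3.3 N) was worn and stands upright in the middle of the dish, and the bottle, beaker and stopper show no movement; one placement pressed the left foot onto the tray floor at up to about 60 N before I eased off.

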